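# Charge the push gun and grease a bearing

## Robot

A 6-joint arm with a two-finger parallel gripper is mounted at the origin on the work surface. World frame = base frame: x ahead of the robot, y to its left, z up, the work surface at z = 0. Lengths are in m, angles in degrees, forces in N, time in s.
With the tool pointing down it reaches from about 0.4 to 0.825 m from the base axis. Payload 7 kg.
Tool frame: the origin (TCP) lies on the centre line of the jaws, within the pads' length; the fingertips stand 17 mm ahead of it and the grasp point (between the pads) lies 2 mm behind it; y points along the fingers, z is the direction in which the jaws open and shut, and the axes are right-handed (so a half turn about y gives the same grasp; the last joint's range is limited). The gripper opens to 88 mm and grips with 3 to 60 N. Pads are 19 mm wide; open, the fingers measure 130 mm over their backs; the gripper's body (78 mm by 193 mm) begins 47 mm behind the grasp point.
Start: joints at [-57.462, 20.546, 0.682, 0, -70.136, -16.507], TCP at [0.186, -0.649, 0.244] pointing down, gripper open.
Joint ranges: [-176.03, 176.03], [-82.01, 121.73], [-58.28, 71.71], [-173.87, 95.51], [-174.79, -0.11], [-173.66, 173.66]. Speed limits (degrees/s): [136.94, 136.94, 172.46, 180, 180, 180].

## Interface

Orientations are given as [roll, pitch, yaw] about the fixed x, y, z axes, in that order (R = Rz(yaw) Ry(pitch) Rx(roll)).
In Python, from plant import r, capture, camera_info gives the robot as it stands. The module is installed in compiled form; this text tells all that it offers.
- The arm moves only by the tool apply_moves, never from a script. Its argument "deltas" is a list of rows, each an object of numbers: "tx", "ty", "tz": the shift along the tool's x, y, z in m; "turn": the turn about the tool's y in rad; "gripper": the finger opening in m, from 0 to 0.0876. A call has 1 to 5 rows; each row is the pose to reach, as a shift and turn from the pose commanded when the call began, along the tool's axes at that moment; what a row does not reach only later rows make up. A row lasts 1/10 s, in which the tool goes at most 50 mm and 8.59 degrees, less where a joint would pass 70% of its speed; a pose out of reach is approached as far as the arm can. A call with a gripper value outside its range is refused whole. The fingers move at their own pace and stop on an object; "newtons" is the grip in N (left out, the last holds). Time passes only in rows, so rows that repeat a pose let the fingers close. It gives the time, the measured TCP pose, the force and the opening at its end, in the units of the state.
- r.get_state(): the state, without advancing time (a new reading comes with each control period).
- capture(name): name is "side" or "top"; returns (picture, depth): 480x640x3 uint8, red, green, blue; 480x640 float32, m along the optical axis (not along the pixel's ray), 0 where there is no reading.
- camera_info(name): a dict with "K" (3x3 intrinsics, pixels), "eye" and "orientation" of the camera in the world. Camera axes: x right, y up, looking along -z (the intrinsics and any distortion apply to the point x, -y, -z); pixel columns grow to the right and rows downward; lengths in m; the calibration is good to about 2 mm. A picture is of the moment at which its call begins. camera_info takes no time and is no camera call.
- r.close_job(): hands the job in, once; it reports no verdict.
The state is a dict: "time_s": time; "joints": joint angles; "qd": joint speeds; "joint_torque": joint torques, N m; "tcp_pos": TCP position; "eef_rot": TCP orientation; "contact_force": force on the tool from outside, world axes, zero at the start; "moment": the same for the moment, N m; "gripper_width": finger opening in m.
Only numpy, scipy, OpenCV 4.12 (cv2) and the standard library are available. Lean on these libraries where they do the work, as an engineer would, in place of code of your own. Each camera call takes 0.05 s, during which the arm holds its last target.

## Task

With the grease gun standing in the bench filler, pull the filler's sprung lever all the way through its stroke towards the robot and ease it slowly back to rest, never letting it fly back. Then take the gun out, press its open nose squarely onto the tilted grease nipple of the bearing block until it snaps over the nipple's balls and pushes the sprung valve pin in, and finish while still gripping the gun and holding it pressed home against that spring. Leave the tin, the tube offcut and the wrench where they are.

Things in the scene. Friction and masses are not known exactly. Their poses are not given: they have to be found in the camera images.
- filler: Bench grease filler, fixed: grey plate 180 x 170 x 20 mm with a round steel socket cup in which the gun stands, a grey pot (64 mm wide, top at 98 mm) behind it and a lever bracket to the left. Origin on the work surface; z up, x away from the robot, y to the left (yaw within 0.3). The lever's hinge axis is parallel to y.
- socket (a point): Centre of the socket cup's floor, 20 mm above the work surface, at x -45, y -55 mm in the filler's frame. The cup's inner diameter is 40 mm, outer 52, its rim 22 mm above this floor.
- pump_lever (a joint): Lever angle, rad: 0 at rest, leaning 0.2 rad from upright towards the filler's +x; 1.0 at the stop, 0.8 rad from upright towards -x. A spring drives it back to 0: about 2 N at the handle when leaving rest, 7 N at the stop, and 1 N more per 0.5 rad/s (damping). If let go it flies back.
- lever_grip (a point): Point to hold on the lever's handle: a level round black bar, 16 mm diameter, parallel to the filler's y, sticking out to the left (+y) from the lever's end. The point lies 50 mm from the 12 mm thick steel arm, 32 mm from the bar's free end (before its round), 150 mm from the hinge axis.
- lever_pivot (a point): Fixed point on the lever's hinge axis (58 mm high), straight across from lever_grip: lever_grip moves on a circle of 150 mm radius about this point in the filler's x-z plane.
- gun: Loose push-type grease gun, 0.4 kg, round, 115 mm long, nose down in the socket. Origin at the centre of its open mouth; z up the gun. From the mouth: dark steel nose 36 mm diameter to 35 mm, steel collar 44 mm diameter to 47 mm, aluminium barrel 30 mm diameter to 115 mm. The mouth cone, 28 mm wide, narrows to a 19 mm lip 6 to 9 mm deep; bore end wall 35 mm deep.
- gun_grip (a point): Point on the gun's axis 84 mm above its mouth, middle of the barrel.
- block: Bearing block on a steel foot 190 x 80 mm, fixed: grey round housing (90 mm diameter, axis 75 mm high along y) with a 30 mm shaft of 180 mm length along y. Origin on the work surface below the housing, z up, the nipple leans towards -x.
- nipple: Fixed grease nipple. Origin at its root on its axis; z points out along the axis, 0.5 rad from vertical towards the block's -x; y is the block's y. Along z: flange 28 mm diameter to 6 mm (the gun's mouth stops on it), brass neck 15 mm diameter to 34 mm, cone to 9 mm diameter at 40 mm. At z = 23.5 mm two sprung 8 mm balls stick out 4 mm to +y and -y.
- nipple_tip (a point): Fixed point on the nipple's axis, z = 48 mm from its root: end of the valve pin when out. Forcing the gun's lip over the balls takes roughly 10 N; they have snapped out behind the lip once the gun's mouth is below z = 10 mm of the nipple.
- valve (a joint): How far the 6 mm valve pin is pushed into the nipple, m: 0 out, 0.007 when the gun sits on the flange. The gun's inner end wall meets it when the mouth is at z = 13 mm of the nipple. Its spring pushes back with 12 N at first and 18 N at 0.007, more than the balls retain: a gun let go backs off the pin.
- tin: Bystander: open steel tin, 76 mm diameter, 85 mm high, origin under its centre.
- offcut: Bystander: square steel tube offcut 30 x 130 x 30 mm lying along its y, origin under its centre.
- wrench: Bystander: steel wrench lying along its x.
Not all that is in view belongs to the job. What is shaped like the block but brown, green or pink is not meant.

How it is judged:
By the outcome, as a careful person would: the job done as asked, in the order asked, and still so for the second after the job is handed in, while the arm keeps its last pose, push and grip.
It also fails if it takes over 64 s, if anything falls off the work surface, if the arm or the gripper's body presses on something with over 40 N, if the wrist force passes 120 N, or if a joint passes its speed limit or range.

## Working session

There is one attempt and no reset: what is moved stays moved. The work goes in short steps, Python scripts to look and compute and a tool call to move; the robot and the scene stay as the last step left them, time stands still between calls to the robot, and variables do not carry over. Pictures are saved under pics/ and viewed, and the job is handed in when it is done.

Besides the shell and the picture viewer there is one more tool, called as name([rows], argument=value, ...), one row to a line, values as JSON. apply_moves: Moves the arm, as the interface text tells. Its arguments: {"type":"object","properties":{"deltas":{"type":"array","items":{"type":"object","properties":{"tx":{"type":"number"},"ty":{"type":"number"},"tz":{"type":"number"},"turn":{"type":"number"},"gripper":{"type":"number"}}}},"newtons":{"type":"number"}},"required":["deltas"]}

```bash
mkdir -p pics
cat > h.py <<'E'
import numpy as np, cv2
from scipy.spatial.transform import Rotation as R
from plant import r, capture, camera_info
def rot(o): return R.from_euler('xyz',o,degrees=True).as_matrix()
E
python3 - <<'E'
from h import *
print(r.get_state())
for n in ['side','top']:
    p,d=capture(n); ci=camera_info(n); print(n,ci)
    cv2.imwrite(f'pics/{n}0.png',p[:,:,::-1]); np.savez(f'{n}0.npz',p=p,d=d)
E
```

```text
{'time_s': 0.0, 'joints': array([-5.74613675e+01,  2.05935001e+01,  6.34424198e-01, -1.94995929e-02,
       -7.01353776e+01, -1.65075273e+01]), 'qd': array([-0.0268235 , -0.01987371, -0.01222581,  0.06775233,  0.02432917,
       -0.09860981]), 'joint_torque': array([-6.23352043e-04, -5.82719493e+01,  2.93066007e+01,  6.99758694e+00,
        6.94809831e-03, -1.70301364e-04]), 'tcp_pos': array([ 0.18626599, -0.64832254,  0.24260624]), 'eef_rot': array([-8.99042308e+01,  9.26550663e-03,  1.60244719e+01]), 'contact_force': array([-0.86345653,  0.54798499,  1.04772781]), 'moment': array([-0.06159659, -0.06341828,  0.01820108]), 'gripper_width': 0.08792274114917754}
side {'K': array([[497.69250067,   0.        , 321.22762792],
       [  0.        , 497.69250067, 237.65813376],
       [  0.        ,   0.        ,   1.        ]]), 'eye': array([0.41450116, 0.70367237, 0.89441041]), 'orientation': array([  39.85561399,    0.24552623, -164.48489168])}
top {'K': array([[462.04003755,   0.        , 318.3480613 ],
       [  0.        , 462.04003755, 241.86086042],
       [  0.        ,   0.        ,   1.        ]]), 'eye': array([0.48379012, 0.09791411, 1.13159201]), 'orientation': array([  4.87264604,  -0.71242527, -89.04820471])}
```

View pics/side0.png

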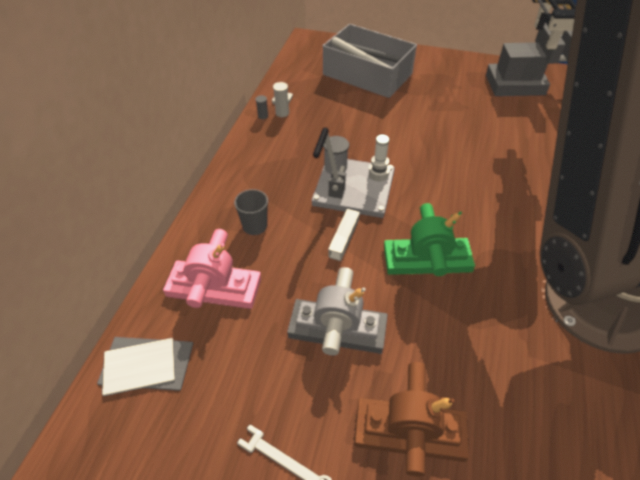

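View pics/top0.png

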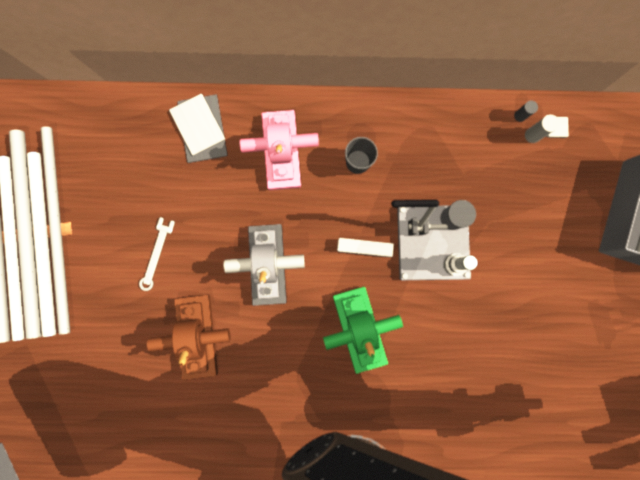

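Side view: filler at about (353,185) with the gun at (380,155), grey block at (340,320). Top view: filler plate at (435,243), lever handle at (415,203), gun at (465,263), grey block at (266,265). I'll enlarge these and use depth.

```bash
cat >> h.py <<'E'
def xyz(n,d):
    ci=camera_info(n);K=ci['K'];v,u=np.mgrid[:480,:640]
    P=np.stack([(u-K[0,2])/K[0,0]*d,-(v-K[1,2])/K[1,1]*d,-d],-1)
    return P@rot(ci['orientation']).T+ci['eye']
def proj(n,X):
    ci=camera_info(n);K=ci['K'];c=(np.asarray(X)-ci['eye'])@rot(ci['orientation'])
    return np.stack([K[0,0]*c[...,0]/-c[...,2]+K[0,2],K[1,1]*c[...,1]/c[...,2]+K[1,2]],-1)
def crop(n,p,u0,v0,w,h,s,name):
    cv2.imwrite('pics/'+name,cv2.resize(p[v0:v0+h,u0:u0+w,::-1],None,fx=s,fy=s,interpolation=cv2.INTER_CUBIC))
E
python3 - <<'E'
from h import *
for n in ['top','side']:
    z=np.load(n+'0.npz');p,d=z['p'],z['d'];P=xyz(n,d);np.save(n+'P.npy',P)
    B={'top':[(380,185,110,110,5),(215,215,100,100,5)],'side':[(300,120,110,110,5),(280,260,115,100,5)]}[n]
    for i,b in enumerate(B): crop(n,p,*b,f'{n}c{i}.png')
    print(n)
    if n=='top':
        for uv in [(405,205),(425,204),(412,275),(440,275),(405,250),(465,263),(471,262),(462,213),(100,300),(265,275),(258,262)]:print(uv,P[uv[1],uv[0]].round(4))
    else:
        for uv in [(382,138),(382,150),(338,142),(320,145),(360,190),(355,292),(340,300)]:print(uv,P[uv[1],uv[0]].round(4))
E
```

```text
top
(405, 205) [ 0.6404 -0.0861  0.2098]
(425, 204) [ 0.6431 -0.1265  0.2104]
(412, 275) [ 0.5028 -0.1411  0.0193]
(440, 275) [ 0.5039 -0.2089  0.0187]
(405, 250) [ 0.5628 -0.1242  0.0191]
(465, 263) [ 0.5286 -0.2313  0.1352]
(471, 262) [ 0.531  -0.2444  0.1349]
(462, 213) [ 0.6432 -0.2372  0.1001]
(100, 300) [0.4301 0.6107 0.0008]
(265, 275) [0.4954 0.2    0.1381]
(258, 262) [0.5237 0.2179 0.1202]
side
(382, 138) [ 0.5304 -0.2441  0.1341]
(382, 150) [ 0.5253 -0.2292  0.1104]
(338, 142) [ 0.6374 -0.2415  0.101 ]
(320, 145) [ 0.6402 -0.0887  0.2129]
(360, 190) [ 0.5617 -0.1731  0.0198]
(355, 292) [0.4928 0.2057 0.1411]
(340, 300) [0.5179 0.2145 0.1175]
```

View pics/topc0.png

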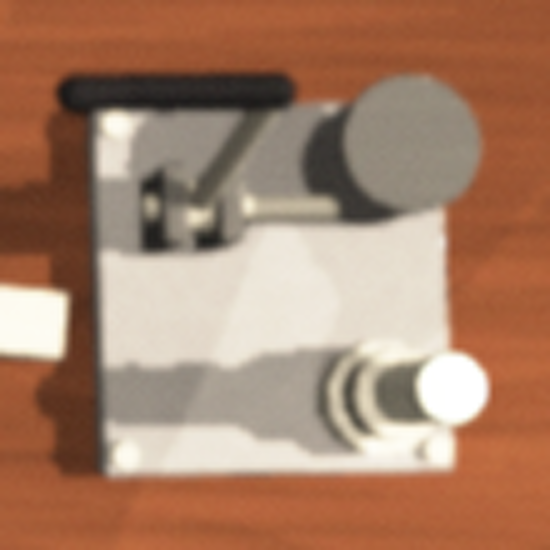

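View pics/topc1.png

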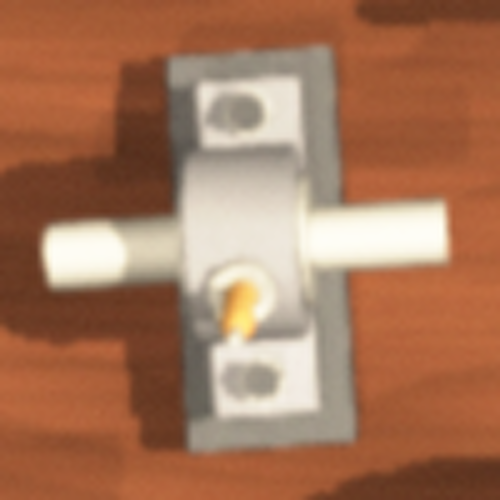

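View pics/sidec0.png

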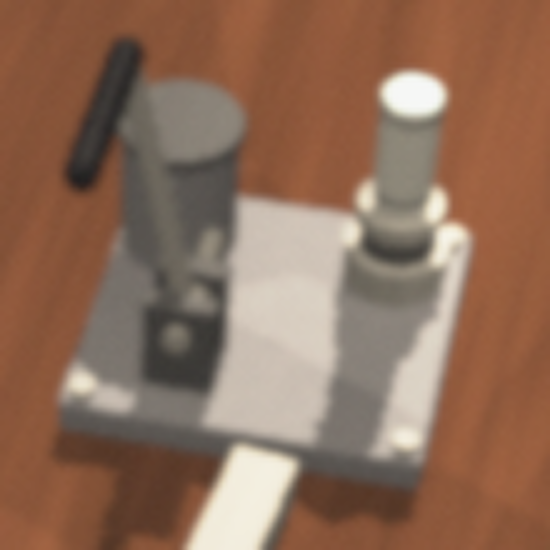

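View pics/sidec1.png

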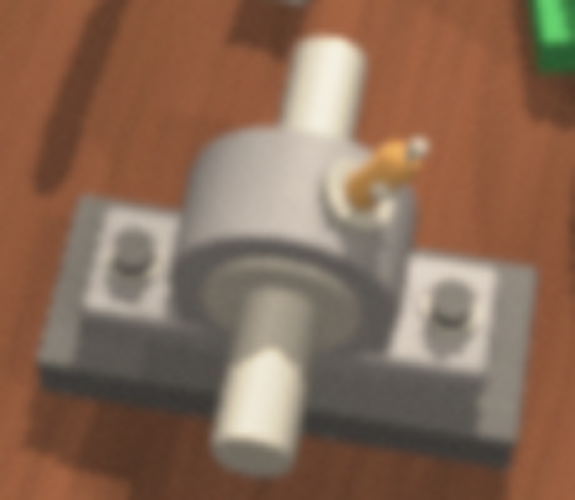

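Crops: the top view shows the handle bar from (62,92) to (292,90), the gun's cap at (452,387), the nipple tip at (235,337) and the flange at (240,290). In the side view the nipple tip is at (419,147) and the gun cap at (413,97). Fitting these now.

Run:
```python
from h import *
P={n:np.load(n+'P.npy') for n in ['top','side']}
im={n:np.load(n+'0.npz')['p'] for n in P}
def ray(n,u,v):
    ci=camera_info(n);K=ci['K'];c=np.array([(u-K[0,2])/K[0,0],-(v-K[1,2])/K[1,1],-1.]);
    return ci['eye'],rot(ci['orientation'])@c
def tri(a,b):
    o1,d1=ray('top',*a);o2,d2=ray('side',*b)
    s=np.linalg.lstsq(np.stack([d1,-d2],1),o2-o1,rcond=None)[0]
    p,q=o1+s[0]*d1,o2+s[1]*d2
    return ((p+q)/2).round(4),np.linalg.norm(p-q).round(4)
def onz(n,u,v,z):
    o,d=ray(n,u,v); return (o+d*(z-o[2])/d[2]).round(4)
print('table z',[np.median(P['top'][300:380,80:140,2])],np.median(P['side'][140:170,230:260,2]))
# plate
for n in P:
    q=P[n].reshape(-1,3);m=(abs(q[:,2]-.02)<.006)&(q[:,0]>.46)&(q[:,0]<.72)&(q[:,1]>-.30)&(q[:,1]<-.09)
    s=q[m]; print(n,'plate',cv2.minAreaRect(s[:,:2].astype(np.float32)*1000),np.median(s[:,2]))
    m=(q[:,2]>.11)&(q[:,2]<.145)&(abs(q[:,0]-.53)<.04)&(abs(q[:,1]+.235)<.035); s=q[m]
    t=s[s[:,2]>.131]; print('gun cap',t.mean(0),np.median(t[:,2]),cv2.minEnclosingCircle(t[:,:2].astype(np.float32)*1000))
    m=(q[:,2]>.195)&(q[:,0]>.6)&(q[:,0]<.7)&(q[:,1]<-.04)&(q[:,1]>-.2); s=q[m]
    print('bar',s.min(0),s.max(0),cv2.fitLine(s.astype(np.float32),cv2.DIST_L2,0,.01,.01).ravel())
    m=(q[:,2]>.13)&(abs(q[:,0]-.5)<.06)&(abs(q[:,1]-.2)<.04); s=q[m]; print('nip',len(s),s.round(4).tolist() if len(s)<40 else s[:40].round(4).tolist())
    m=(q[:,2]>.09)&(q[:,2]<.099)&(abs(q[:,0]-.52)<.05)&(abs(q[:,1]-.2)<.12)&(abs(q[:,1]-.2)>.035);s=q[m];print('shaft n',len(s))
T=lambda u,v:(380+u/5-.4,185+v/5-.4)
for nm,a in dict(TL=(97,105),BL=(105,472),BR=(455,468)).items(): print(nm,onz('top',*T(*a),.02))
S=lambda u,v:(300+u/5-.4,120+v/5-.4)
print('guncap',tri(T(452,387),S(413,97)))
print('bar L',tri(T(62,92),S(80,180)),'bar R',tri(T(292,90),S(127,45)))
T1=lambda u,v:(215+u/5-.4,215+v/5-.4);S1=lambda u,v:(280+u/5-.4,260+v/5-.4)
print('tip',tri(T1(236,337),S1(419,147)),'flange',tri(T1(240,291),S1(360,192)))
for nm,a in dict(TL=(168,58),TR=(330,47),BR=(355,440),BL=(190,450)).items(): print('foot',nm,onz('top',*T1(*a),.0),onz('top',*T1(*a),.02))
print('shaft ends', onz('top',*T1(45,255),.075),onz('top',*T1(447,233),.075))
```

```text
table z [np.float64(0.0009002360027122736)] 0.0003985618456174289
top plate ((584.4566650390625, -194.29879760742188), (180.00892639160156, 170.79443359375), 2.004491090774536) 0.020108918108379892
gun cap [ 0.53130482 -0.24164863  0.13486542] 0.134867299723349 ((531.4800415039062, -242.19879150390625), 14.775145530700684)
bar [ 0.63765395 -0.15384493  0.1962667 ] [ 0.65415661 -0.05805277  0.21660639] [-0.02582734  0.9996342   0.0080284   0.6455236  -0.10592598  0.21124057]
nip 75 [[0.5018, 0.2096, 0.1311], [0.5018, 0.2071, 0.1337], [0.5019, 0.2031, 0.1315], [0.4996, 0.2092, 0.1342], [0.4997, 0.2071, 0.1336], [0.4997, 0.2049, 0.1339], [0.4997, 0.2027, 0.1347], [0.4998, 0.2008, 0.132], [0.4974, 0.2111, 0.1353], [0.4974, 0.2087, 0.138], [0.4975, 0.2067, 0.1364], [0.4975, 0.204, 0.1413], [0.4976, 0.2025, 0.1359], [0.4976, 0.2005, 0.1338], [0.4953, 0.2108, 0.1374], [0.4952, 0.2082, 0.142], [0.4953, 0.2058, 0.1439], [0.4953, 0.2039, 0.1417], [0.4954, 0.202, 0.1398], [0.4954, 0.2, 0.1381], [0.4955, 0.1978, 0.1394], [0.4931, 0.2151, 0.1365], [0.4931, 0.2129, 0.1377], [0.493, 0.2097, 0.1465]
[... 1857 characters left out ...]
8, 0.2065, 0.1474]]
shaft n 169
TL [ 0.6709 -0.1093  0.02  ]
BL [ 0.4927 -0.1135  0.02  ]
BR [ 0.4974 -0.2825  0.02  ]
guncap (array([ 0.5304, -0.2434,  0.1316]), np.float64(0.0016))
bar L (array([ 0.6432, -0.0604,  0.2069]), np.float64(0.0026)) bar R (array([ 0.6472, -0.1543,  0.2053]), np.float64(0.0003))
tip (array([0.4794, 0.2046, 0.1547]), np.float64(0.0021)) flange (array([0.4991, 0.207 , 0.121 ]), np.float64(0.0024))
foot TL [0.6161 0.2587 0.    ] [0.6138 0.2558 0.02  ]
foot TR [0.623  0.1792 0.    ] [0.6205 0.1777 0.02  ]
foot BR [0.431  0.1625 0.    ] [0.432  0.1614 0.02  ]
foot BL [0.4249 0.2424 0.    ] [0.426  0.2398 0.02  ]
shaft ends [0.516  0.3013 0.075 ] [0.5291 0.1183 0.075 ]
```

Filler yaw is about 1.5°, and handle grip is about (0.645, -0.098, 0.205). The gun's cap isn't where an upright gun's would be, so I'm checking the gun's axis, the cup and the block yaw.

Run:
```python
from h import *
from scipy.optimize import least_squares
P={n:np.load(n+'P.npy') for n in ['top','side']}
sel=[]
for n in P:
    q=P[n].reshape(-1,3)
    m=(q[:,2]>.072)&(q[:,2]<.129)&(abs(q[:,0]-.535)<.04)&(abs(q[:,1]+.243)<.03);s=q[m];print(n,len(s))
    if n=='side': S=s
    m=(q[:,2]>.131)&(q[:,2]<.145)&(abs(q[:,0]-.53)<.02)&(abs(q[:,1]+.242)<.02);t=q[m]
    A=np.c_[t[:,:2]-[.53,-.242],np.ones(len(t))];print('cap plane',np.linalg.lstsq(A,t[:,2],rcond=None)[0])
    for z0 in (.062,.078,.09,.1,.11,.12):
        k=q[(abs(q[:,2]-z0)<.006)&(abs(q[:,0]-.535)<.04)&(abs(q[:,1]+.243)<.035)]
        print(z0,len(k),k.mean(0).round(4) if len(k) else '')
    k=q[(abs(q[:,2]-.042)<.004)&(abs(q[:,0]-.54)<.05)&(abs(q[:,1]+.245)<.05)]
    print('rim',len(k),k.mean(0),k.min(0),k.max(0))
def f(x,S):
    c=np.c_[x[0]+x[2]*(S[:,2]-.1),x[1]+x[3]*(S[:,2]-.1)]
    return np.hypot(*(S[:,:2]-c).T)-.015
for n in P:
    q=P[n].reshape(-1,3);S=q[(q[:,2]>.072)&(q[:,2]<.128)&(abs(q[:,0]-.535)<.04)&(abs(q[:,1]+.243)<.03)]
    w=least_squares(f,[.535,-.243,0,0],args=(S,),loss='soft_l1',f_scale=.001);print(n,'axis at z=.1',w.x.round(4),'cap',(w.x[:2]+w.x[2:]*.035).round(4),np.abs(w.fun).mean())
# block yaw: shaft fit
def g(x,S):
    yaw=x[2];d=np.array([-np.sin(yaw),np.cos(yaw)]);nrm=np.array([np.cos(yaw),np.sin(yaw)])
    u=(S[:,:2]-[x[0],.21])@nrm
    return np.hypot(u,S[:,2]-x[1])-.015
for n in P:
    q=P[n].reshape(-1,3);S=q[(q[:,2]>.06)&(q[:,2]<.1)&(abs(q[:,0]-.523)<.03)&(abs(q[:,1]-.21)>.045)&(abs(q[:,1]-.21)<.088)]
    w=least_squares(g,[.523,.075,.08],args=(S,),loss='soft_l1',f_scale=.001);print(n,'shaft',len(S),w.x,np.degrees(w.x[2]),S[:,1].min(),S[:,1].max())
    S=q[(q[:,2]>.095)&(q[:,2]<.125)&(q[:,0]>.515)&(q[:,0]<.57)&(abs(q[:,1]-.21)<.03)]
    print('housing top',S[:,2].max(), S[:,1].min(),S[:,1].max())
```

```text
top 106
cap plane [-0.01862908  0.00584623  0.13488767]
0.062 91 [ 0.5299 -0.2324  0.0647]
0.078 24 [ 0.5298 -0.2309  0.0798]
0.09 22 [ 0.5295 -0.2319  0.0907]
0.1 18 [ 0.5294 -0.2315  0.1003]
0.11 24 [ 0.5302 -0.2321  0.1103]
0.12 20 [ 0.5303 -0.2308  0.1201]
rim 106 [ 0.52951636 -0.22908113  0.04196264] [ 0.50631777 -0.26042551  0.03815198] [ 0.55632104 -0.21430592  0.04580211]
side 216
cap plane [0.01435617 0.01478597 0.13443818]
0.062 99 [ 0.5277 -0.2313  0.064 ]
0.078 42 [ 0.5278 -0.2323  0.0781]
0.09 46 [ 0.5288 -0.2322  0.0905]
0.1 53 [ 0.5281 -0.2323  0.1   ]
0.11 47 [ 0.5276 -0.2321  0.1097]
0.12 49 [ 0.5287 -0.2326  0.1198]
rim 110 [ 0.526706   -0.229944    0.04150566] [ 0.50252138 -0.25863387  0.03801875] [ 0.55408544 -0.2135795   0.04579669]
top axis at z=.1 [ 0.5315 -0.2429 -0.0023 -0.0078] cap [ 0.5314 -0.2432] 0.00039940894314354457
side axis at z=.1 [ 5.291e-01 -2.440e-01 -8.900e-03 -2.000e-04] cap [ 0.5288 -0.244 ] 0.0010159395312849386
top shaft 503 [0.52347643 0.07529727 0.08408588] 4.817765814941033 0.1224427229438546 0.2977487581675523
housing top 0.12451029623067411 0.18003255761323658 0.23540853243173965
side shaft 657 [0.52176875 0.07477992 0.08141483] 4.664725876386439 0.12256174108977413 0.2979696131647086
housing top 0.12305632902685837 0.1805436448545671 0.23897776961677264
```

```bash
cat >> h.py <<'E'
def to(x,y,z,yaw):
    s=r.get_state();p=s['tcp_pos'];ps=np.radians(s['eef_rot'][2]);d=np.array([x,y,z])-p
    c,sn=np.cos(ps),np.sin(ps)
    t=-np.radians((yaw-s['eef_rot'][2]+180)%360-180)
    print(f"t={s['time_s']:.2f} p={p.round(4)} rot={s['eef_rot'].round(2)} F={s['contact_force'].round(1)} w={s['gripper_width']:.4f} j={s['joints'].round(0)} | tx={c*d[0]+sn*d[1]:.4f} ty={-d[2]:.4f} tz={-sn*d[0]+c*d[1]:.4f} turn={t:.4f}")
E
python3 -c "
from h import *
to(.644,-.098,.245,91.5)"
```

```text
t=0.10 p=[ 0.1863 -0.6484  0.2427] rot=[-8.991e+01  1.000e-02  1.602e+01] F=[ 0.3 -0.3 -0.1] w=0.0872 j=[-57.  21.   1.  -0. -70. -17.] | tx=0.5919 ty=-0.0023 tz=0.4026 turn=-1.3173
```

apply_moves([
  {"tx":0.592,"ty":-0.003,"tz":0.403,"turn":-1.317},
  {"tx":0.592,"ty":-0.003,"tz":0.403,"turn":-1.317},
  {"tx":0.592,"ty":-0.003,"tz":0.403,"turn":-1.317},
  {"tx":0.592,"ty":-0.003,"tz":0.403,"turn":-1.317},
  {"tx":0.592,"ty":-0.003,"tz":0.403,"turn":-1.317},
])

```text
invalid input at $.deltas[0]: expected keys tx, ty, tz, turn, gripper
```

```bash
python3 -c "
from h import *
to(.644,-.098,.245,91.5)"
```

```text
t=0.10 p=[ 0.1863 -0.6484  0.2427] rot=[-8.991e+01  1.000e-02  1.602e+01] F=[ 0.3 -0.3 -0.1] w=0.0872 j=[-57.  21.   1.  -0. -70. -17.] | tx=0.5919 ty=-0.0023 tz=0.4026 turn=-1.3173
```

apply_moves([
  {"tx":0.592,"ty":-0.003,"tz":0.403,"turn":-1.317,"gripper":0.06},
  {"tx":0.592,"ty":-0.003,"tz":0.403,"turn":-1.317,"gripper":0.06},
  {"tx":0.592,"ty":-0.003,"tz":0.403,"turn":-1.317,"gripper":0.06},
  {"tx":0.592,"ty":-0.003,"tz":0.403,"turn":-1.317,"gripper":0.06},
  {"tx":0.592,"ty":-0.003,"tz":0.403,"turn":-1.317,"gripper":0.06},
])

```text
time_s: 0.6
tcp_pos: [0.3469, -0.4547, 0.2444]
eef_rot: [-90.0, -0.0, 59.3]
contact_force: [0.5, 0.7, 0.0]
gripper_width: 0.0607
```

```bash
python3 -c "
from h import *
to(.644,-.098,.245,91.5)"
```

```text
t=0.60 p=[ 0.3469 -0.4547  0.2444] rot=[-8.998e+01 -1.000e-02  5.934e+01] F=[0.5 0.7 0. ] w=0.0607 j=[-33.  11. -13.  -0. -67.   2.] | tx=0.4584 ty=-0.0006 tz=-0.0737 turn=-0.5613
```

apply_moves([
  {"tx":0.458,"ty":0,"tz":-0.074,"turn":-0.561,"gripper":0.06},
  {"tx":0.458,"ty":0,"tz":-0.074,"turn":-0.561,"gripper":0.06},
  {"tx":0.458,"ty":0,"tz":-0.074,"turn":-0.561,"gripper":0.06},
  {"tx":0.458,"ty":0,"tz":-0.074,"turn":-0.561,"gripper":0.06},
  {"tx":0.458,"ty":0,"tz":-0.074,"turn":-0.561,"gripper":0.06},
])

```text
time_s: 1.1
tcp_pos: [0.5083, -0.2635, 0.2446]
eef_rot: [-90.0, -0.0, 91.4]
contact_force: [0.2, -0.5, -0.2]
gripper_width: 0.0603
```

```bash
python3 -c "
from h import *
to(.644,-.098,.245,91.5)"
```

```text
t=1.10 p=[ 0.5083 -0.2635  0.2446] rot=[-9.000e+01 -1.000e-02  9.138e+01] F=[ 0.2 -0.5 -0.2] w=0.0603 j=[ -8.  11. -12.  -0. -67.   9.] | tx=0.1622 ty=-0.0004 tz=-0.1397 turn=-0.0021
```

apply_moves([
  {"tx":0.162,"ty":0,"tz":-0.14,"turn":-0.002,"gripper":0.06},
  {"tx":0.162,"ty":0,"tz":-0.14,"turn":-0.002,"gripper":0.06},
  {"tx":0.162,"ty":0,"tz":-0.14,"turn":-0.002,"gripper":0.06},
  {"tx":0.162,"ty":0,"tz":-0.14,"turn":-0.002,"gripper":0.06},
  {"tx":0.162,"ty":0,"tz":-0.14,"turn":-0.002,"gripper":0.06},
])

```text
time_s: 1.6
tcp_pos: [0.6464, -0.0969, 0.2434]
eef_rot: [-90.0, -0.0, 91.4]
contact_force: [-0.7, -1.6, 0.3]
gripper_width: 0.0602
```

Run:
```python
from h import *
to(.644,-.098,.203,91.5)
p,d=capture('side');crop('side',p,260,60,160,120,5,'s1.png')
```

```text
t=1.60 p=[ 0.6464 -0.0969  0.2434] rot=[-8.995e+01 -1.000e-02  9.144e+01] F=[-0.7 -1.6  0.3] w=0.0602 j=[  9.  19.  -2.  -0. -69.  -7.] | tx=-0.0010 ty=0.0404 tz=0.0024 turn=-0.0011
```

View pics/s1.png

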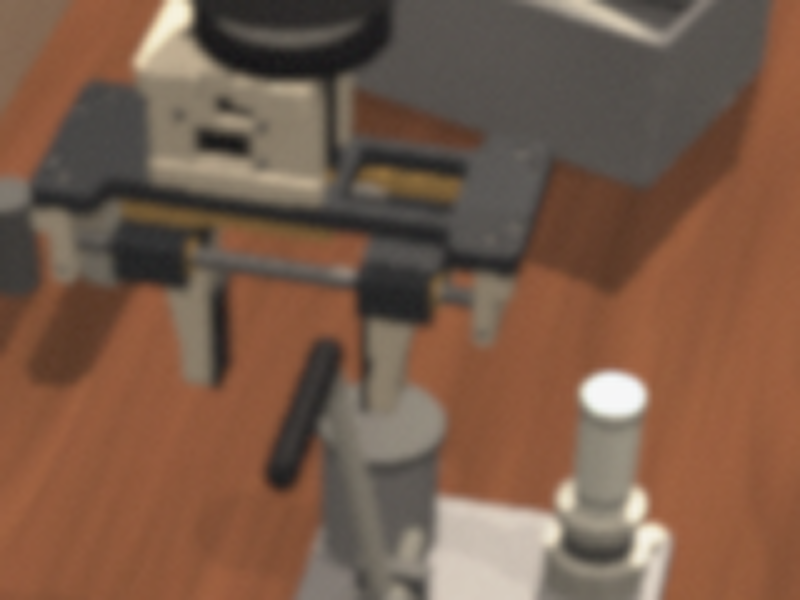

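The open fingers straddle the bar (side crop (305,415)) with both clear of it. Descending and closing.

apply_moves([
  {"tx":0,"ty":0.02,"tz":0.002,"turn":0,"gripper":0.06},
  {"tx":-0.001,"ty":0.04,"tz":0.002,"turn":0,"gripper":0.06},
  {"tx":-0.001,"ty":0.04,"tz":0.002,"turn":0,"gripper":0.03},
  {"tx":-0.001,"ty":0.04,"tz":0.002,"turn":0,"gripper":0.01},
  {"tx":-0.001,"ty":0.04,"tz":0.002,"turn":0,"gripper":0.01},
], newtons=20)

```text
time_s: 2.15
tcp_pos: [0.6426, -0.1022, 0.2059]
eef_rot: [-90.1, 0.0, 91.2]
contact_force: [0.6, -0.7, -0.0]
gripper_width: 0.0418
```

Run:
```python
from h import *
to(.644,-.098,.203,91.5)
```

```text
t=2.15 p=[ 0.6426 -0.1022  0.2059] rot=[-9.009e+01  2.000e-02  9.124e+01] F=[ 0.6 -0.7 -0. ] w=0.0418 j=[  8.  20.  -6.   0. -65.  -7.] | tx=0.0041 ty=0.0029 tz=-0.0014 turn=-0.0045
```

apply_moves([
  {"tx":0.003,"ty":0.002,"tz":-0.001,"turn":0,"gripper":0.01},
  {"tx":0.003,"ty":0.002,"tz":-0.001,"turn":0,"gripper":0.01},
  {"tx":0.003,"ty":0.002,"tz":-0.001,"turn":0,"gripper":0.01},
  {"tx":0.003,"ty":0.002,"tz":-0.001,"turn":0,"gripper":0.01},
  {"tx":0.003,"ty":0.002,"tz":-0.001,"turn":0,"gripper":0.01},
])

```text
time_s: 2.65
tcp_pos: [0.6439, -0.0986, 0.2032]
eef_rot: [-90.1, 0.0, 91.3]
contact_force: [2.1, 1.5, 0.9]
gripper_width: 0.0151
```

Run:
```python
from h import *
to(.644,-.098,.203,91.5)
```

```text
t=2.65 p=[ 0.6439 -0.0986  0.2032] rot=[-90.11   0.    91.28] F=[2.1 1.5 0.9] w=0.0151 j=[  8.  20.  -6.   0. -64.  -7.] | tx=0.0006 ty=0.0002 tz=-0.0001 turn=-0.0038
```

Gripped the bar (15 mm opening). Pulling along the arc.

apply_moves([
  {"tx":0,"ty":-0.0019,"tz":0.0118,"turn":0,"gripper":0.01},
  {"tx":0,"ty":-0.0029,"tz":0.0238,"turn":0,"gripper":0.01},
  {"tx":0,"ty":-0.0029,"tz":0.0358,"turn":0,"gripper":0.01},
  {"tx":0,"ty":-0.0019,"tz":0.0478,"turn":0,"gripper":0.01},
  {"tx":0,"ty":0,"tz":0.0596,"turn":0,"gripper":0.01},
])

```text
time_s: 3.15
tcp_pos: [0.5858, -0.1002, 0.2048]
eef_rot: [-90.4, 0.0, 91.3]
contact_force: [6.0, -0.7, 6.1]
gripper_width: 0.0152
```

Run:
```python
from h import *
px,y,pz=.644-.0298,-.0986,.2032-.147
q=.4
print(px+.15*np.sin(.2-q),pz+.15*np.cos(.2-q)); to(px+.15*np.sin(.2-q),y,pz+.15*np.cos(.2-q),91.3)
for q in (.48,.56,.64,.72,.8,.88,.96,1.0,1.03): print(q,'tz',(.15*(np.sin(-.2)-np.sin(.2-q))).round(4),'ty',(.15*(np.cos(-.2)-np.cos(.2-q))).round(4))
```

```text
0.5843996003807408 0.20320998667618623
t=3.15 p=[ 0.5858 -0.1002  0.2048] rot=[-9.039e+01  4.000e-02  9.131e+01] F=[ 6.  -0.7  6.1] w=0.0152 j=[  9.  14. -13.   0. -62.  -8.] | tx=0.0016 ty=0.0016 tz=0.0014 turn=0.0002
0.48 tz 0.0117 ty 0.0029
0.56 tz 0.023 ty 0.0066
0.64 tz 0.0341 ty 0.0113
0.72 tz 0.0447 ty 0.0168
0.8 tz 0.0549 ty 0.0232
0.88 tz 0.0645 ty 0.0304
0.96 tz 0.0735 ty 0.0383
1.0 tz 0.0778 ty 0.0425
1.03 tz 0.0809 ty 0.0458
```

apply_moves([
  {"tx":0,"ty":0.0025,"tz":0.0117,"turn":0,"gripper":0.01},
  {"tx":0,"ty":0.006,"tz":0.023,"turn":0,"gripper":0.01},
  {"tx":0,"ty":0.011,"tz":0.034,"turn":0,"gripper":0.01},
  {"tx":0,"ty":0.0165,"tz":0.0447,"turn":0,"gripper":0.01},
  {"tx":0,"ty":0.023,"tz":0.0549,"turn":0,"gripper":0.01},
])

```text
time_s: 3.65
tcp_pos: [0.5313, -0.1014, 0.1818]
eef_rot: [-90.4, 0.0, 91.3]
contact_force: [7.6, -1.0, 4.6]
gripper_width: 0.0158
```

Run:
```python
from h import *
px,y,pz=.644-.0298,-.0986,.2032-.147
q=.8
to(px+.15*np.sin(.2-q),y,pz+.15*np.cos(.2-q),91.3)
for q in (.86,.92,.98,1.02,1.05): print(q,'tz',(.15*(np.sin(-.6)-np.sin(.2-q))).round(4),'ty',(.15*(np.cos(-.6)-np.cos(.2-q))).round(4))
```

```text
t=3.65 p=[ 0.5313 -0.1014  0.1818] rot=[-9.043e+01  4.000e-02  9.133e+01] F=[ 7.6 -1.   4.6] w=0.0158 j=[ 10.  11. -22.   0. -57.  -9.] | tx=0.0028 ty=0.0018 tz=0.0018 turn=0.0004
0.86 tz 0.0073 ty 0.0053
0.92 tz 0.0142 ty 0.011
0.98 tz 0.0208 ty 0.0172
1.02 tz 0.025 ty 0.0215
1.05 tz 0.028 ty 0.0248
```

apply_moves([
  {"tx":0,"ty":0.0053,"tz":0.0073,"turn":0,"gripper":0.01},
  {"tx":0,"ty":0.011,"tz":0.0142,"turn":0,"gripper":0.01},
  {"tx":0,"ty":0.0172,"tz":0.0208,"turn":0,"gripper":0.01},
  {"tx":0,"ty":0.0215,"tz":0.025,"turn":0,"gripper":0.01},
  {"tx":0,"ty":0.0215,"tz":0.025,"turn":0,"gripper":0.01},
])

```text
time_s: 4.15
tcp_pos: [0.5072, -0.1018, 0.1608]
eef_rot: [-90.5, 0.0, 91.4]
contact_force: [5.7, -0.4, 6.9]
gripper_width: 0.0155
```

Run:
```python
from h import *
to(.644-.1374,-.0986,.2032-.0425,91.3)
```

```text
t=4.15 p=[ 0.5072 -0.1018  0.1608] rot=[-9.049e+01  4.000e-02  9.136e+01] F=[ 5.7 -0.4  6.9] w=0.0155 j=[ 11.  10. -26.   0. -54.  -9.] | tx=0.0032 ty=0.0001 tz=0.0005 turn=0.0010
```

apply_moves([
  {"tx":0,"ty":0.002,"tz":0.002,"turn":0,"gripper":0.01},
  {"tx":0,"ty":0.004,"tz":0.0038,"turn":0,"gripper":0.01},
  {"tx":0,"ty":0.004,"tz":0.0038,"turn":0,"gripper":0.01},
])

```text
time_s: 4.45
tcp_pos: [0.5064, -0.1018, 0.1596]
eef_rot: [-90.8, 0.1, 91.4]
contact_force: [6.5, 0.9, 22.9]
gripper_width: 0.0154
```

Run:
```python
from h import *
to(.644-.1374,-.0986,.2032-.0425,91.3)
```

```text
t=4.45 p=[ 0.5064 -0.1018  0.1596] rot=[-9.083e+01  8.000e-02  9.144e+01] F=[ 6.5  0.9 22.9] w=0.0154 j=[ 11.   9. -27.   0. -53.  -9.] | tx=0.0032 ty=-0.0011 tz=-0.0003 turn=0.0024
```

Force rises to 23 N with no motion, so the lever is on its stop. Now easing back.

```bash
cat > arc.py <<'E'
import numpy as np,sys
q0=float(sys.argv[1]);st=float(sys.argv[2])
for i in range(1,6):
    q=q0-st*i; print('q %.3f ty %.4f tz %.4f'%(q,.15*(np.cos(.2-q0)-np.cos(.2-q)),.15*(np.sin(.2-q0)-np.sin(.2-q))))
E
for q in 1.05 .85 .65 .45 .25; do python3 arc.py $q .04;done
```

```text
q 1.010 ty -0.0044 tz -0.0040
q 0.970 ty -0.0087 tz -0.0083
q 0.930 ty -0.0128 tz -0.0127
q 0.890 ty -0.0167 tz -0.0172
q 0.850 ty -0.0204 tz -0.0219
q 0.810 ty -0.0035 tz -0.0048
q 0.770 ty -0.0069 tz -0.0098
q 0.730 ty -0.0100 tz -0.0149
q 0.690 ty -0.0129 tz -0.0202
q 0.650 ty -0.0157 tz -0.0255
q 0.610 ty -0.0025 tz -0.0055
q 0.570 ty -0.0048 tz -0.0110
q 0.530 ty -0.0068 tz -0.0166
q 0.490 ty -0.0087 tz -0.0224
q 0.450 ty -0.0103 tz -0.0281
q 0.410 ty -0.0014 tz -0.0058
q 0.370 ty -0.0025 tz -0.0117
q 0.330 ty -0.0034 tz -0.0177
q 0.290 ty -0.0041 tz -0.0236
q 0.250 ty -0.0045 tz -0.0296
q 0.210 ty -0.0002 tz -0.0060
q 0.170 ty -0.0001 tz -0.0120
q 0.130 ty 0.0002 tz -0.0180
q 0.090 ty 0.0007 tz -0.0240
q 0.050 ty 0.0015 tz -0.0299
```

apply_moves([
  {"tx":0,"ty":-0.0044,"tz":-0.004,"turn":0,"gripper":0.01},
  {"tx":0,"ty":-0.0087,"tz":-0.0083,"turn":0,"gripper":0.01},
  {"tx":0,"ty":-0.0128,"tz":-0.0127,"turn":0,"gripper":0.01},
  {"tx":0,"ty":-0.0167,"tz":-0.0172,"turn":0,"gripper":0.01},
  {"tx":0,"ty":-0.0204,"tz":-0.0219,"turn":0,"gripper":0.01},
])

```text
time_s: 4.95
tcp_pos: [0.5238, -0.1012, 0.1748]
eef_rot: [-90.2, -0.0, 91.3]
contact_force: [8.8, -2.7, -7.1]
gripper_width: 0.0153
```

```bash
cat >> h.py <<'E'
def lv(q): to(.6142+.15*np.sin(.2-q),-.0986-.004*q,.0562+.15*np.cos(.2-q),91.4)
E
python3 -c "
from h import *
lv(.85)"
```

```text
t=4.95 p=[ 0.5238 -0.1012  0.1748] rot=[-90.21  -0.    91.28] F=[ 8.8 -2.7 -7.1] w=0.0153 j=[ 10.  10. -23.   0. -56.  -9.] | tx=-0.0008 ty=-0.0008 tz=0.0004 turn=-0.0021
```

apply_moves([
  {"tx":0,"ty":-0.003,"tz":-0.0048,"turn":0,"gripper":0.01},
  {"tx":0,"ty":-0.006,"tz":-0.0098,"turn":0,"gripper":0.01},
  {"tx":0,"ty":-0.009,"tz":-0.0149,"turn":0,"gripper":0.01},
  {"tx":0,"ty":-0.0119,"tz":-0.0202,"turn":0,"gripper":0.01},
  {"tx":0,"ty":-0.0147,"tz":-0.0255,"turn":0,"gripper":0.01},
])

```text
time_s: 5.45
tcp_pos: [0.5476, -0.1006, 0.1891]
eef_rot: [-90.0, -0.0, 91.3]
contact_force: [3.5, 0.2, -3.0]
gripper_width: 0.0155
```

apply_moves([
  {"tx":0,"ty":-0.0025,"tz":-0.0055,"turn":0,"gripper":0.01},
  {"tx":0,"ty":-0.0048,"tz":-0.011,"turn":0,"gripper":0.01},
  {"tx":0,"ty":-0.0068,"tz":-0.0166,"turn":0,"gripper":0.01},
  {"tx":0,"ty":-0.0087,"tz":-0.0224,"turn":0,"gripper":0.01},
  {"tx":0,"ty":-0.0103,"tz":-0.0281,"turn":0,"gripper":0.01},
])

```text
time_s: 5.95
tcp_pos: [0.5756, -0.1001, 0.1996]
eef_rot: [-90.0, -0.0, 91.3]
contact_force: [0.6, 1.5, -2.0]
gripper_width: 0.015
```

```bash
python3 -c "
from h import *
lv(.45)"
```

```text
t=5.95 p=[ 0.5756 -0.1001  0.1996] rot=[-89.98  -0.    91.26] F=[ 0.6  1.5 -2. ] w=0.0150 j=[  9.  14. -15.  -0. -61.  -8.] | tx=-0.0003 ty=-0.0019 tz=-0.0015 turn=-0.0024
```

apply_moves([
  {"tx":0,"ty":-0.0018,"tz":-0.0058,"turn":0,"gripper":0.01},
  {"tx":0,"ty":-0.0035,"tz":-0.0117,"turn":0,"gripper":0.01},
  {"tx":0,"ty":-0.0044,"tz":-0.0177,"turn":0,"gripper":0.01},
  {"tx":0,"ty":-0.0051,"tz":-0.0236,"turn":0,"gripper":0.01},
  {"tx":0,"ty":-0.0055,"tz":-0.0296,"turn":0,"gripper":0.01},
])

```text
time_s: 6.45
tcp_pos: [0.6053, -0.0995, 0.2051]
eef_rot: [-90.0, 0.0, 91.3]
contact_force: [0.0, 2.0, -1.2]
gripper_width: 0.0153
```

apply_moves([
  {"tx":0,"ty":-0.0002,"tz":-0.006,"turn":0,"gripper":0.01},
  {"tx":0,"ty":-0.0001,"tz":-0.012,"turn":0,"gripper":0.01},
  {"tx":0,"ty":0.0002,"tz":-0.018,"turn":0,"gripper":0.01},
  {"tx":0,"ty":0.0007,"tz":-0.024,"turn":0,"gripper":0.01},
  {"tx":0,"ty":0.0015,"tz":-0.0299,"turn":0,"gripper":0.01},
])

```text
time_s: 6.95
tcp_pos: [0.6352, -0.0989, 0.2034]
eef_rot: [-90.0, 0.0, 91.3]
contact_force: [-0.5, 2.1, -1.8]
gripper_width: 0.0151
```

```bash
python3 -c "
from h import *
lv(0)"
```

```text
t=6.95 p=[ 0.6352 -0.0989  0.2034] rot=[-89.98   0.    91.26] F=[-0.5  2.1 -1.8] w=0.0151 j=[  9.  19.  -7.   0. -64.  -7.] | tx=0.0001 ty=0.0002 tz=-0.0088 turn=-0.0024
```

apply_moves([
  {"tx":0,"ty":0.0005,"tz":-0.004,"turn":0,"gripper":0.01},
  {"tx":0,"ty":0.001,"tz":-0.007,"turn":0,"gripper":0.01},
  {"tx":0,"ty":0.0015,"tz":-0.0095,"turn":0,"gripper":0.01},
  {"tx":0,"ty":0.0015,"tz":-0.011,"turn":0,"gripper":0.01},
  {"tx":0,"ty":0.0015,"tz":-0.011,"turn":0,"gripper":0.01},
])

```text
time_s: 7.45
tcp_pos: [0.6452, -0.0987, 0.2018]
eef_rot: [-89.9, 0.0, 91.2]
contact_force: [-3.2, 2.3, 1.1]
gripper_width: 0.0153
```

```bash
python3 -c "
from h import *
lv(0)"
```

```text
t=7.45 p=[ 0.6452 -0.0987  0.2018] rot=[-89.91   0.    91.25] F=[-3.2  2.3  1.1] w=0.0153 j=[  8.  20.  -6.  -0. -64.  -7.] | tx=0.0002 ty=-0.0014 tz=0.0012 turn=-0.0026
```

Lever is at its rest stop (x 0.645, reaction reversed). Releasing and rising.

apply_moves([
  {"tx":0,"ty":0,"tz":0,"turn":0,"gripper":0.03},
  {"tx":0,"ty":0,"tz":0,"turn":0,"gripper":0.05},
  {"tx":0,"ty":0,"tz":0,"turn":0,"gripper":0.06},
  {"tx":0,"ty":-0.04,"tz":0,"turn":0,"gripper":0.06},
  {"tx":0,"ty":-0.07,"tz":0,"turn":0,"gripper":0.06},
])

```text
time_s: 7.95
tcp_pos: [0.646, -0.099, 0.2733]
eef_rot: [-90.0, 0.0, 91.3]
contact_force: [-0.0, 0.8, 1.3]
gripper_width: 0.0496
```

```bash
python3 -c "
from h import *
to(.530,-.2435,.25,4.7)"
```

```text
t=7.95 p=[ 0.646  -0.099   0.2733] rot=[-9.001e+01  4.000e-02  9.126e+01] F=[-0.   0.8  1.3] w=0.0496 j=[  8.  18.   0.   0. -73.  -7.] | tx=-0.1419 ty=0.0233 tz=0.1192 turn=1.5108
```

apply_moves([
  {"tx":-0.142,"ty":0.013,"tz":0.119,"turn":1.511,"gripper":0.06},
  {"tx":-0.142,"ty":0.013,"tz":0.119,"turn":1.511,"gripper":0.06},
  {"tx":-0.142,"ty":0.013,"tz":0.119,"turn":1.511,"gripper":0.06},
  {"tx":-0.142,"ty":0.013,"tz":0.119,"turn":1.511,"gripper":0.06},
  {"tx":-0.142,"ty":0.013,"tz":0.119,"turn":1.511,"gripper":0.06},
])

```text
time_s: 8.45
tcp_pos: [0.5273, -0.2461, 0.2594]
eef_rot: [-90.0, -0.0, 47.7]
contact_force: [0.3, 0.1, 0.0]
gripper_width: 0.0603
```

```bash
python3 -c "
from h import *
to(.530,-.2435,.2,4.7)
p,d=capture('top');cv2.imwrite('pics/t2.png',p[:,:,::-1])"
```

```text
t=8.45 p=[ 0.5273 -0.2461  0.2594] rot=[-90.03  -0.    47.74] F=[0.3 0.1 0. ] w=0.0603 j=[ -6.  11. -10.   0. -69. -37.] | tx=0.0037 ty=0.0594 tz=-0.0003 turn=0.7511
```

View pics/t2.png

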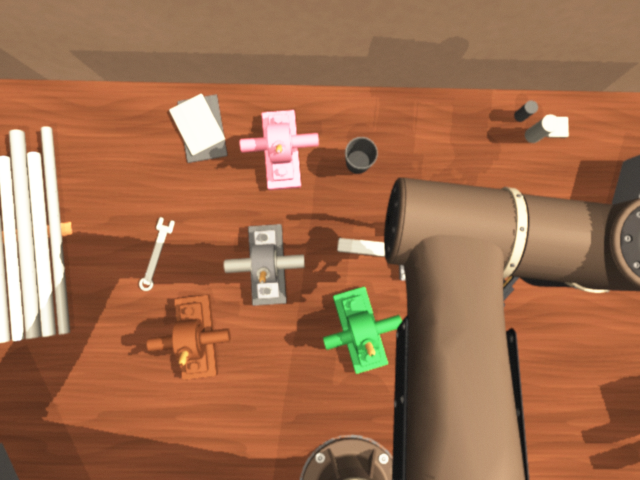

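The arm hides the filler from above; other items are undisturbed. Finishing the turn while descending partly.

apply_moves([
  {"tx":0.0037,"ty":0.01,"tz":0,"turn":0.751,"gripper":0.06},
  {"tx":0.0037,"ty":0.02,"tz":0,"turn":0.751,"gripper":0.06},
  {"tx":0.0037,"ty":0.04,"tz":0,"turn":0.751,"gripper":0.06},
  {"tx":0.0037,"ty":0.06,"tz":0,"turn":0.751,"gripper":0.06},
  {"tx":0.0037,"ty":0.06,"tz":0,"turn":0.751,"gripper":0.06},
])

```text
time_s: 9.0
tcp_pos: [0.5315, -0.2397, 0.1962]
eef_rot: [-89.9, 0.2, 5.2]
contact_force: [0.4, -0.5, 0.7]
gripper_width: 0.0598
```

```bash
python3 -c "
from h import *
to(.530,-.2435,.102,4.7)
p,d=capture('side');crop('side',p,300,50,160,120,5,'s2.png')"
```

```text
t=9.00 p=[ 0.5315 -0.2397  0.1962] rot=[-89.92   0.2    5.16] F=[ 0.4 -0.5  0.7] w=0.0598 j=[ -5.  14. -15.  -0. -61. -80.] | tx=-0.0018 ty=0.0942 tz=-0.0036 turn=0.0079
```

View pics/s2.png

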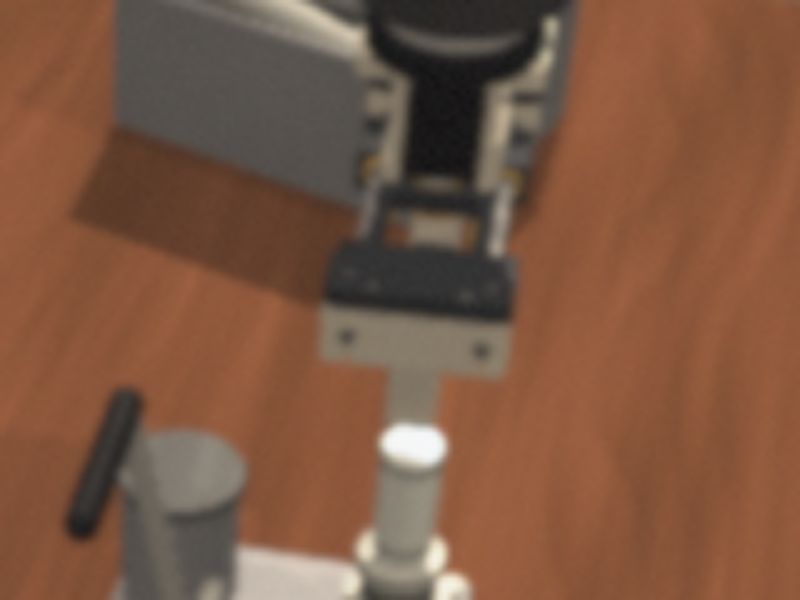

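Lever is back at rest (handle 105,460 as before), the gripper is above the gun (413,445). Descending.

apply_moves([
  {"tx":-0.001,"ty":0.03,"tz":-0.003,"turn":0.006,"gripper":0.06},
  {"tx":-0.001,"ty":0.06,"tz":-0.003,"turn":0.006,"gripper":0.06},
  {"tx":-0.001,"ty":0.085,"tz":-0.003,"turn":0.006,"gripper":0.06},
  {"tx":-0.001,"ty":0.093,"tz":-0.003,"turn":0.006,"gripper":0.06},
  {"tx":-0.001,"ty":0.093,"tz":-0.003,"turn":0.006,"gripper":0.06},
])

```text
time_s: 9.55
tcp_pos: [0.5317, -0.2434, 0.1054]
eef_rot: [-90.0, 0.1, 5.2]
contact_force: [0.2, -0.1, 0.3]
gripper_width: 0.0601
```

```bash
python3 -c "
from h import *
to(.530,-.2435,.102,4.7)"
```

```text
t=9.55 p=[ 0.5317 -0.2434  0.1054] rot=[-89.99   0.09   5.17] F=[ 0.2 -0.1  0.3] w=0.0601 j=[ -5.  19. -21.   0. -50. -79.] | tx=-0.0017 ty=0.0034 tz=0.0000 turn=0.0083
```

apply_moves([
  {"tx":-0.001,"ty":0.0034,"tz":0,"turn":0.006,"gripper":0.04},
  {"tx":-0.001,"ty":0.0034,"tz":0,"turn":0.006,"gripper":0.02},
  {"tx":-0.001,"ty":0.0034,"tz":0,"turn":0.006,"gripper":0.02},
  {"tx":-0.001,"ty":0.0034,"tz":0,"turn":0.006,"gripper":0.02},
  {"tx":-0.001,"ty":0.0034,"tz":0,"turn":0.006,"gripper":0.02},
], newtons=20)

```text
time_s: 10.05
tcp_pos: [0.5311, -0.2436, 0.1033]
eef_rot: [-90.0, -0.1, 4.6]
contact_force: [-0.7, 0.2, 2.7]
gripper_width: 0.0294
```

```bash
python3 -c "
from h import *
to(.530,-.2435,.102,4.7)"
```

```text
t=10.05 p=[ 0.5311 -0.2436  0.1033] rot=[-9.001e+01 -7.000e-02  4.650e+00] F=[-0.7  0.2  2.7] w=0.0294 j=[ -5.  19. -21.   0. -49. -80.] | tx=-0.0011 ty=0.0013 tz=0.0002 turn=-0.0009
```

Gun gripped (29.4 mm). The tool can only point down, so I'll tilt the gun in the pads: lift it until the nose is just 8 mm inside the cup rim, then draw toward the robot so the rim swings the nose forward.

apply_moves([
  {"tx":0,"ty":-0.005,"tz":0,"turn":0,"gripper":0.02},
  {"tx":0,"ty":-0.01,"tz":0,"turn":0,"gripper":0.02},
  {"tx":0,"ty":-0.014,"tz":0,"turn":0,"gripper":0.02},
  {"tx":0,"ty":-0.014,"tz":0,"turn":0,"gripper":0.02},
])

```text
time_s: 10.45
tcp_pos: [0.531, -0.2437, 0.1173]
eef_rot: [-90.0, -0.1, 4.6]
contact_force: [0.5, -1.4, -3.7]
gripper_width: 0.03
```

```bash
python3 -c "
from h import *
to(.530,-.2435,.117,4.7)
p,d=capture('side');crop('side',p,300,70,160,120,5,'s3.png')"
```

```text
t=10.45 p=[ 0.531  -0.2437  0.1173] rot=[-9.001e+01 -5.000e-02  4.630e+00] F=[ 0.5 -1.4 -3.7] w=0.0300 j=[ -5.  18. -20.   0. -51. -80.] | tx=-0.0010 ty=0.0003 tz=0.0003 turn=-0.0013
```

View pics/s3.png

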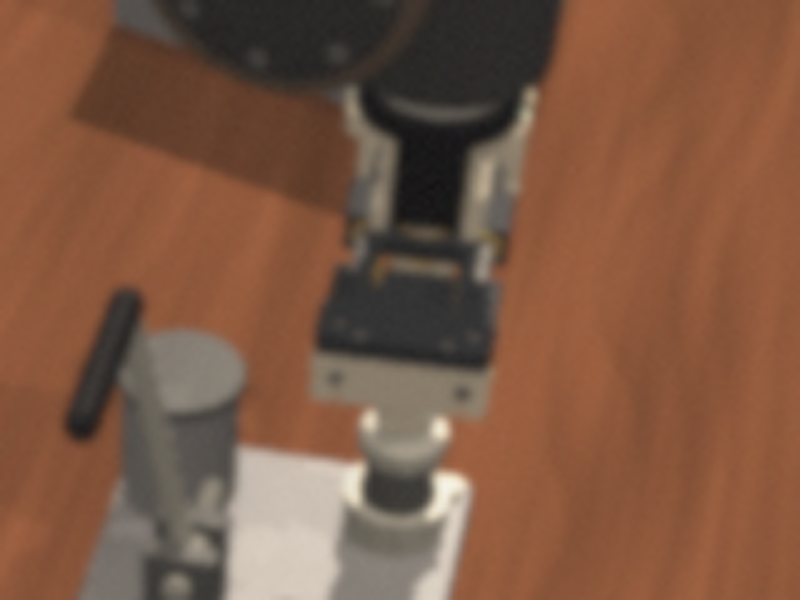

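The gun follows (nose still in the cup at (400,490), 3.7 N weight). Now drawing back.

apply_moves([
  {"tx":-0.004,"ty":0,"tz":0,"turn":0,"gripper":0.02},
  {"tx":-0.008,"ty":0,"tz":0,"turn":0,"gripper":0.02},
  {"tx":-0.012,"ty":0,"tz":0,"turn":0,"gripper":0.02},
  {"tx":-0.016,"ty":0,"tz":0,"turn":0,"gripper":0.02},
  {"tx":-0.02,"ty":0,"tz":0,"turn":0,"gripper":0.02},
])

```text
time_s: 11.0
tcp_pos: [0.5126, -0.2449, 0.1176]
eef_rot: [-90.0, -0.3, 4.7]
contact_force: [5.0, 3.3, 0.2]
gripper_width: 0.0294
```

```bash
python3 -c "
from h import *
to(.490,-.2435,.117,4.7)
p,d=capture('side');crop('side',p,300,70,160,120,5,'s4.png')"
```

```text
t=11.00 p=[ 0.5126 -0.2449  0.1176] rot=[-90.03  -0.26   4.67] F=[5.  3.3 0.2] w=0.0294 j=[ -6.  17. -23.  -0. -50. -79.] | tx=-0.0224 ty=0.0006 tz=0.0033 turn=-0.0006
```

View pics/s4.png

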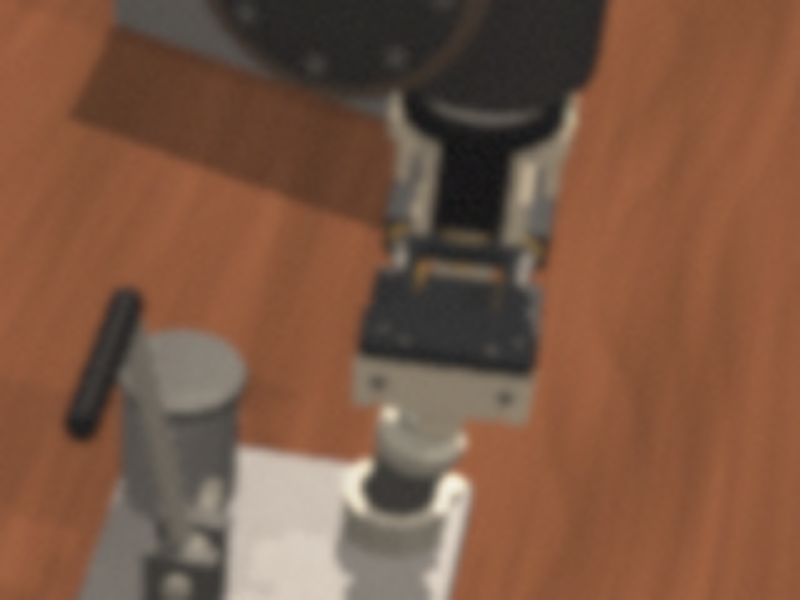

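It's tilting: the nose stays in the cup at (400,490) and the collar moved to (420,440), with about 5 N reaction. Continuing.

apply_moves([
  {"tx":-0.004,"ty":0,"tz":0,"turn":0,"gripper":0.02},
  {"tx":-0.008,"ty":0,"tz":0,"turn":0,"gripper":0.02},
  {"tx":-0.013,"ty":0,"tz":0,"turn":0,"gripper":0.02},
  {"tx":-0.018,"ty":0,"tz":0,"turn":0,"gripper":0.02},
  {"tx":-0.022,"ty":0,"tz":0,"turn":0,"gripper":0.02},
])

```text
time_s: 11.55
tcp_pos: [0.4895, -0.2468, 0.1167]
eef_rot: [-90.0, -0.1, 4.6]
contact_force: [3.8, 2.4, -4.8]
gripper_width: 0.03
```

```bash
python3 -c "
from h import *
to(.490,-.2435,.117,4.7)
p,d=capture('side');crop('side',p,300,70,160,120,5,'s5.png')"
```

```text
t=11.55 p=[ 0.4895 -0.2468  0.1167] rot=[-90.01  -0.11   4.64] F=[ 3.8  2.4 -4.8] w=0.0300 j=[ -6.  15. -25.  -0. -49. -79.] | tx=0.0008 ty=-0.0003 tz=0.0033 turn=-0.0010
```

View pics/s5.png

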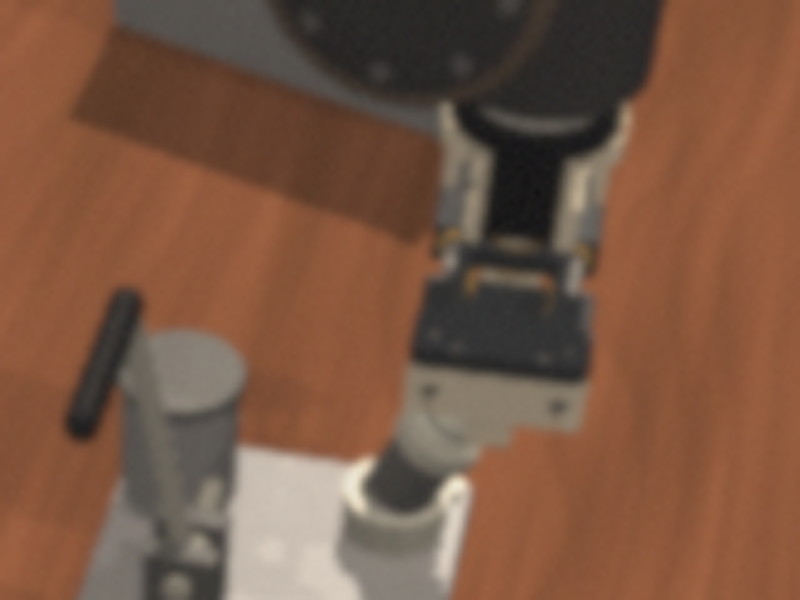

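Tilted by roughly 28° (nose (400,490), collar (438,435)). Lifting out and checking the tilt.

apply_moves([
  {"tx":0,"ty":-0.02,"tz":0,"turn":0,"gripper":0.02},
  {"tx":0,"ty":-0.06,"tz":0,"turn":0,"gripper":0.02},
  {"tx":0,"ty":-0.1,"tz":0,"turn":0,"gripper":0.02},
  {"tx":0,"ty":-0.14,"tz":0,"turn":0,"gripper":0.02},
  {"tx":0,"ty":-0.173,"tz":0,"turn":0,"gripper":0.02},
], newtons=30)

```text
time_s: 12.1
tcp_pos: [0.4876, -0.2473, 0.2914]
eef_rot: [-90.0, 0.1, 4.6]
contact_force: [-0.0, -0.3, -3.5]
gripper_width: 0.0296
```

```bash
python3 -c "
from h import *
to(.440,.2025,.29,4.7)
"
```

```text
t=12.10 p=[ 0.4876 -0.2473  0.2914] rot=[-9.001e+01  8.000e-02  4.610e+00] F=[-0.  -0.3 -3.5] w=0.0296 j=[ -6.   7. -11.   0. -72. -79.] | tx=-0.0113 ty=0.0014 tz=0.4522 turn=-0.0016
```

apply_moves([
  {"tx":-0.015,"ty":0,"tz":0.05,"turn":0,"gripper":0.02},
  {"tx":-0.02,"ty":0,"tz":0.1,"turn":0,"gripper":0.02},
  {"tx":-0.02,"ty":0,"tz":0.15,"turn":0,"gripper":0.02},
  {"tx":-0.02,"ty":0,"tz":0.2,"turn":0,"gripper":0.02},
  {"tx":-0.02,"ty":0,"tz":0.25,"turn":0,"gripper":0.02},
])

```text
time_s: 12.6
tcp_pos: [0.447, -0.001, 0.2893]
eef_rot: [-90.0, 0.1, 4.6]
contact_force: [2.0, -0.3, -3.5]
gripper_width: 0.0297
```

apply_moves([
  {"tx":0,"ty":0,"tz":0.05,"turn":0,"gripper":0.02},
  {"tx":0,"ty":0,"tz":0.1,"turn":0,"gripper":0.02},
  {"tx":0,"ty":0,"tz":0.15,"turn":0,"gripper":0.02},
  {"tx":0,"ty":0,"tz":0.19,"turn":0,"gripper":0.02},
  {"tx":0,"ty":0,"tz":0.2,"turn":0,"gripper":0.02},
])

```text
time_s: 13.1
tcp_pos: [0.4317, 0.1999, 0.2888]
eef_rot: [-90.1, 0.1, 4.8]
contact_force: [0.7, 0.3, -4.9]
gripper_width: 0.0291
```

```bash
python3 -c "
from h import *
to(.430,.2025,.26,4.7)
p,d=capture('side');cv2.imwrite('pics/s6.png',p[:,:,::-1])
"
```

```text
t=13.10 p=[0.4317 0.1999 0.2888] rot=[-90.08   0.11   4.79] F=[ 0.7  0.3 -4.9] w=0.0291 j=[  49.   -0.  -19.   -0.  -71. -134.] | tx=-0.0015 ty=0.0288 tz=0.0027 turn=0.0015
```

View pics/s6.png

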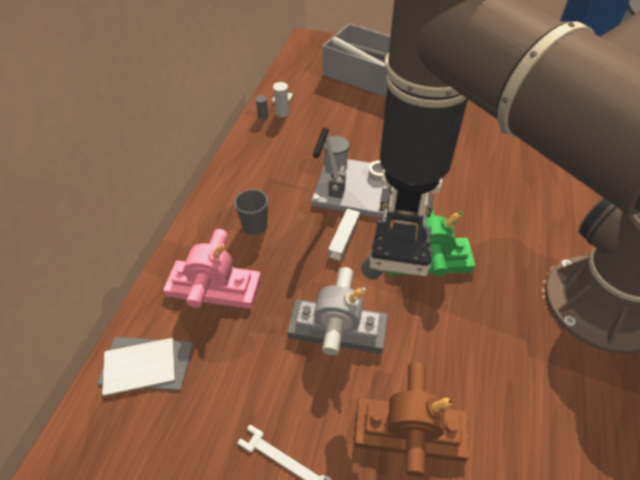

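Run:
```python
from h import *
for n,b in (('side',(330,200,120,90,6)),('top',(210,180,120,120,5))):
    p,d=capture(n);crop(n,p,*b,n+'7.png');np.save(n+'7d.npy',d)
    P=xyz(n,d);s=r.get_state()['tcp_pos']
    q=P.reshape(-1,3);m=(q[:,2]>.185)&(q[:,2]<.262)&(q[:,0]>.42)&(q[:,0]<.52)&(abs(q[:,1]-.2)<.04)
    print(n,m.sum());np.save(n+'7q.npy',q[m])
```

```text
side 288
top 119
```

View pics/side7.png

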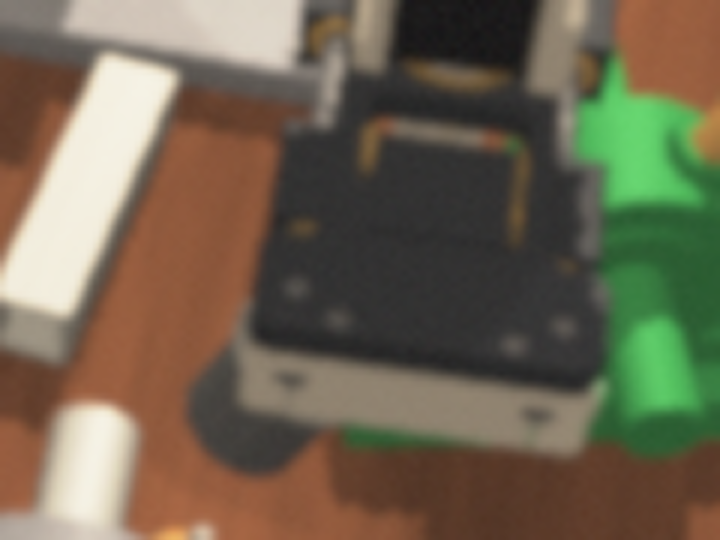

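View pics/top7.png

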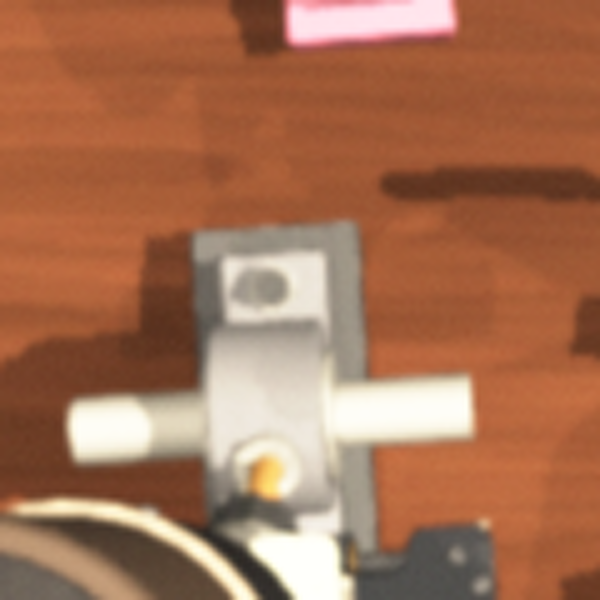

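The side crop shows the dark nose at (260,410), part-hidden by the gripper. The top crop shows the nipple at (265,475) with the nose edge just touching it. Fitting the gun axis from the depth points.

Run:
```python
from h import *
from scipy.optimize import least_squares
s=r.get_state();T=s['tcp_pos'];psi=np.radians(s['eef_rot'][2])
ex=np.array([np.cos(psi),np.sin(psi),0]);ey=np.array([-np.sin(psi),np.cos(psi),0])
def prof(a,sg=None): return np.where(a>.035,.022,.018)
for n in ('side','top'):
    q=np.load(n+'7q.npy')
    print(n,T,q.min(0),q.max(0))
    L=np.c_[(q-T)@ex,(q-T)@ey,q[:,2]-T[2]]
    def f(x):
        th,ox,L0=x[:3]; oy=x[3]
        a=np.array([-np.sin(th),0,np.cos(th)])
        M=np.array([ox,oy,.002])-a*L0
        v=L-M;al=v@a;rad=np.linalg.norm(v-np.outer(al,a),axis=1)
        # surface distance: side or mouth end
        return np.where(al<.035,rad-.018,np.where(al<.047,rad-.022,rad-.015))+np.minimum(al,0)
    for th0 in(.4,.5,.6):
        w=least_squares(f,[th0,0,.085,0],loss='soft_l1',f_scale=.0015)
        th,ox,L0,oy=w.x;a=np.array([-np.sin(th),0,np.cos(th)]);v=L-(np.array([ox,oy,.002])-a*L0);al=v@a
        print(w.x.round(4),w.cost,np.abs(w.fun).mean().round(5),al.min().round(4),al.max().round(4))
```

```text
side [0.43202638 0.19703765 0.28884169] [0.44208967 0.19617894 0.20824425] [0.48766644 0.22230575 0.26156743]
[0.405  0.0054 0.0868 0.0018] 8.610330702517527e-05 0.00067 0.0002 0.0462
[0.405  0.0054 0.0876 0.0018] 8.610330702515785e-05 0.00067 0.001 0.047
[ 0.5581 -0.0071  0.099   0.0016] 0.00030622969806079855 0.0014 0.0048 0.0513
top [0.43202638 0.19703765 0.28884169] [0.47139981 0.18295176 0.21778707] [0.48849816 0.21564356 0.26129909]
[0.4358 0.0051 0.0879 0.0006] 2.1238682178677363e-05 0.00045 0.0011 0.0467
[0.4358 0.0051 0.0877 0.0006] 2.1238682178677346e-05 0.00045 0.0009 0.0465
[ 3.3170e-01  1.6900e-02  2.1604e+00 -2.0000e-04] 6.070302496158485e-05 0.00091 2.0797 2.1252
```

Fit: tilt ≈0.42 rad, axis about 5 mm forward of TCP, so it pivoted high in the pads. I'll slip the mouth over the nipple tip first, then swing the gun onto the nipple axis.

```bash
python3 -c "
from h import *
to(.4334,.2009,.2423,4.74)"
```

```text
t=13.25 p=[0.432  0.197  0.2888] rot=[-90.11   0.12   4.7 ] F=[-0.6 -0.4 -4.8] w=0.0296 j=[  48.   -0.  -19.    0.  -71. -134.] | tx=0.0017 ty=0.0465 tz=0.0037 turn=-0.0007
```

apply_moves([
  {"tx":0,"ty":0.015,"tz":0.0037,"turn":0,"gripper":0.02},
  {"tx":0.0017,"ty":0.032,"tz":0.0037,"turn":0,"gripper":0.02},
  {"tx":0.0017,"ty":0.046,"tz":0.0037,"turn":0,"gripper":0.02},
  {"tx":0.0017,"ty":0.046,"tz":0.0037,"turn":0,"gripper":0.02},
  {"tx":0.0017,"ty":0.046,"tz":0.0037,"turn":0,"gripper":0.02},
])

```text
time_s: 13.75
tcp_pos: [0.4343, 0.2, 0.2439]
eef_rot: [-90.1, 0.0, 4.6]
contact_force: [0.7, -0.7, -3.3]
gripper_width: 0.0296
```

Run:
```python
from h import *
to(.4334,.2009,.2423,4.74)
for n,b in (('side',(300,220,120,100,6)),('top',(210,210,120,100,6))):
    p,d=capture(n);crop(n,p,*b,n+'8.png')
```

```text
t=13.75 p=[0.4343 0.2    0.2439] rot=[-9.005e+01  2.000e-02  4.550e+00] F=[ 0.7 -0.7 -3.3] w=0.0296 j=[  48.    2.  -23.    0.  -65. -134.] | tx=-0.0008 ty=0.0016 tz=0.0009 turn=-0.0032
```

View pics/side8.png

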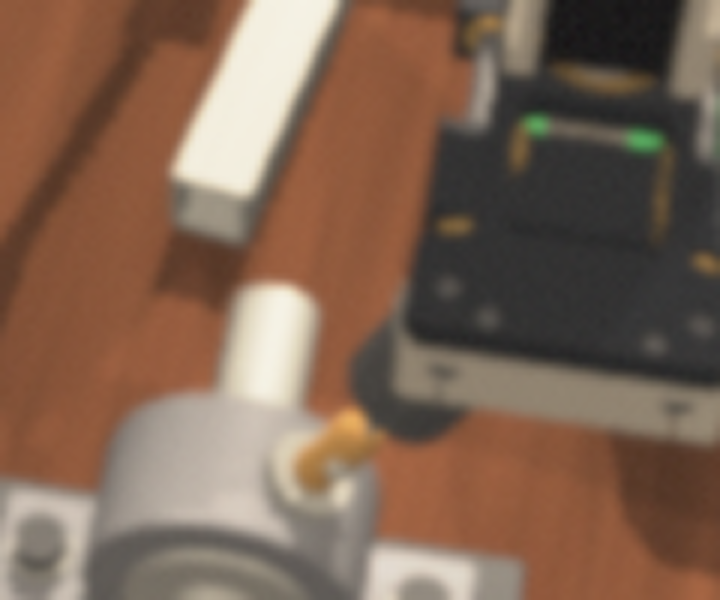

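View pics/top8.png

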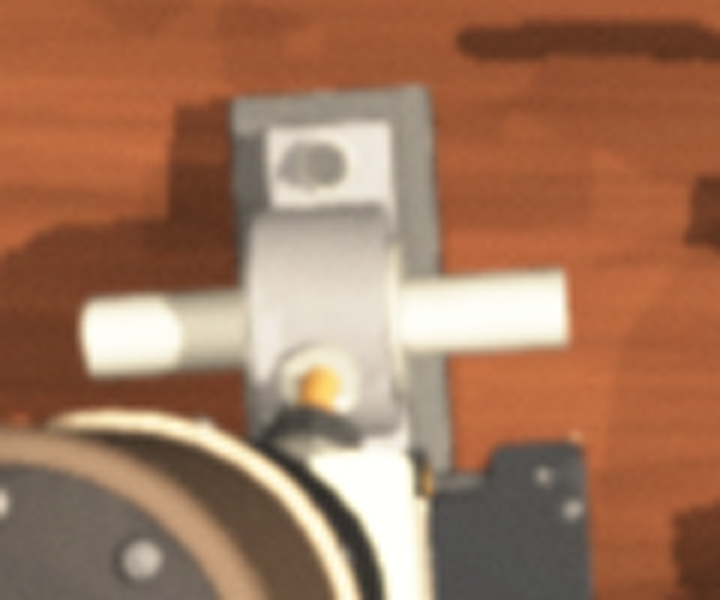

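The mouth sits just over the nipple tip in both views (side (370,425), top (315,405)). Advancing along the axis over the tip.

apply_moves([
  {"tx":0.003,"ty":0.006,"tz":0.001,"turn":-0.003,"gripper":0.02},
  {"tx":0.006,"ty":0.012,"tz":0.001,"turn":-0.003,"gripper":0.02},
  {"tx":0.009,"ty":0.018,"tz":0.001,"turn":-0.003,"gripper":0.02},
])

```text
time_s: 14.15
tcp_pos: [0.4433, 0.2031, 0.2251]
eef_rot: [-90.0, 0.0, 4.8]
contact_force: [-0.6, 0.9, -3.5]
gripper_width: 0.0296
```

Run:
```python
from h import *
to(.4487,.2022,.2142,4.74)
for n,b in (('side',(300,220,120,100,6)),):
    p,d=capture(n);crop(n,p,*b,n+'9.png')
```

```text
t=14.15 p=[0.4433 0.2031 0.2251] rot=[-90.     0.     4.81] F=[-0.6  0.9 -3.5] w=0.0296 j=[  48.    3.  -24.   -0.  -63. -133.] | tx=0.0053 ty=0.0109 tz=-0.0014 turn=0.0012
```

View pics/side9.png

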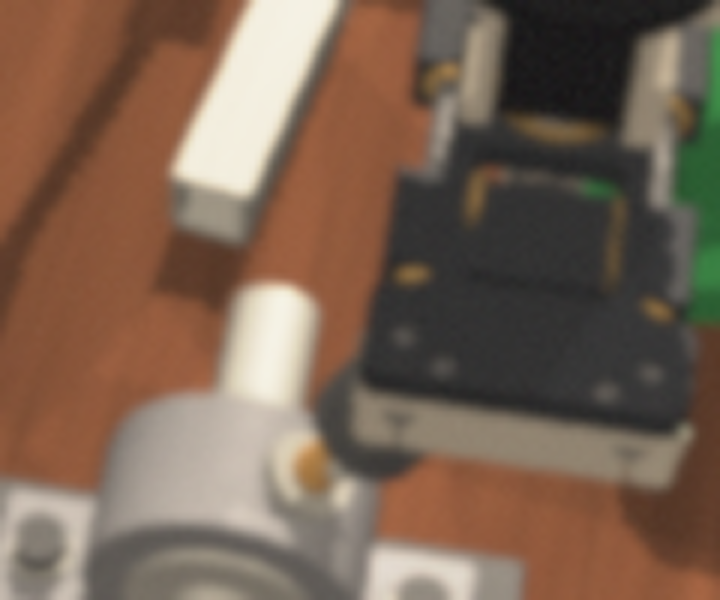

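No contact force and the nipple has entered the mouth (320,465). Continuing.

apply_moves([
  {"tx":0.002,"ty":0.004,"tz":-0.001,"turn":0,"gripper":0.02},
  {"tx":0.004,"ty":0.008,"tz":-0.001,"turn":0,"gripper":0.02},
  {"tx":0.005,"ty":0.0105,"tz":-0.001,"turn":0,"gripper":0.02},
])

```text
time_s: 14.5
tcp_pos: [0.4483, 0.2025, 0.2146]
eef_rot: [-90.0, 0.0, 4.8]
contact_force: [-0.2, -0.2, -3.1]
gripper_width: 0.0294
```

Run:
```python
from h import *
to(.4416,.2016,.2107,4.74)
```

```text
t=14.50 p=[0.4483 0.2025 0.2146] rot=[-9.002e+01  2.000e-02  4.800e+00] F=[-0.2 -0.2 -3.1] w=0.0294 j=[  47.    4.  -24.   -0.  -61. -132.] | tx=-0.0067 ty=0.0039 tz=-0.0003 turn=0.0011
```

Still free. Now swinging the gun onto the axis with the nipple captured.

apply_moves([
  {"tx":-0.002,"ty":0.001,"tz":0,"turn":0,"gripper":0.02},
  {"tx":-0.004,"ty":0.002,"tz":0,"turn":0,"gripper":0.02},
  {"tx":-0.0067,"ty":0.004,"tz":0,"turn":0,"gripper":0.02},
  {"tx":-0.0067,"ty":0.004,"tz":0,"turn":0,"gripper":0.02},
])

```text
time_s: 14.9
tcp_pos: [0.4423, 0.2022, 0.2121]
eef_rot: [-90.0, -0.2, 4.8]
contact_force: [4.5, -1.3, -0.3]
gripper_width: 0.0295
```

```bash
cat > fit.py <<'E'
from h import *
from scipy.optimize import least_squares
def fit(tag,show=True):
    to(.4511,.2024,.1932,4.74)
    s=r.get_state();T=s['tcp_pos'];psi=np.radians(s['eef_rot'][2])
    ex=np.array([np.cos(psi),np.sin(psi),0]);ey=np.array([-np.sin(psi),np.cos(psi),0])
    for n,b in (('side',(300,240,120,100,6)),('top',(210,210,120,100,6))):
        p,d=capture(n);crop(n,p,*b,n+tag+'.png');q=xyz(n,d).reshape(-1,3)
        rel=q-T;L=np.c_[rel@ex,rel@ey,rel[:,2]]
        # exclude below nose: keep points within tube around expected axis
        a=np.array([-np.sin(.46),0,np.cos(.46)]);M=np.array([.003,.001,.002])-a*.0865
        v=L-M;al=v@a;rad=np.linalg.norm(v-np.outer(al,a),axis=1)
        L=L[(al>.003)&(al<.05)&(rad<.03)&(rad>.011)&(L[:,2]<-.026)]
        def f(x):
            th,ox,L0,oy=x;a=np.array([-np.sin(th),0,np.cos(th)]);v=L-(np.array([ox,oy,.002])-a*L0);al=v@a
            rad=np.linalg.norm(v-np.outer(al,a),axis=1)
            return np.where(al<.035,rad-.018,rad-.022)
        w=least_squares(f,[.46,.003,.0865,.001],loss='soft_l1',f_scale=.001)
        th,ox,L0,oy=w.x;M=T+ex*(ox+L0*np.sin(th))+ey*oy+np.array([0,0,.002-L0*np.cos(th)])
        print(n,len(L),'th %.3f ox %.4f L0 %.4f oy %.4f'%tuple(w.x),'res',np.abs(w.fun).mean().round(5),'mouth',M.round(4))
        av=np.array([-.4778,-.0396,.8776]);m=M-np.array([.5011,.2078,.1145]);z=m@av;print('   mouth z on nipple %.4f, off %s'%(z,(m-z*av).round(4)))
if __name__=='__main__':
    import sys;fit(sys.argv[1])
E
python3 fit.py a
```

```text
t=14.90 p=[0.4423 0.2022 0.2121] rot=[-89.96  -0.16   4.84] F=[ 4.5 -1.3 -0.3] w=0.0295 j=[  48.    4.  -25.    0.  -61. -133.] | tx=0.0088 ty=0.0189 tz=-0.0006 turn=0.0017
side 164 th 0.445 ox 0.0054 L0 0.0892 oy -0.0008 res 0.0006 mouth [0.4861 0.2051 0.1335]
   mouth z on nipple 0.0240, off [-0.0035 -0.0017 -0.002 ]
top 95 th 0.471 ox 0.0058 L0 0.0889 oy -0.0005 res 0.00049 mouth [0.4884 0.2057 0.1348]
   mouth z on nipple 0.0240, off [-0.0013 -0.0012 -0.0007]
```

View pics/sidea.png

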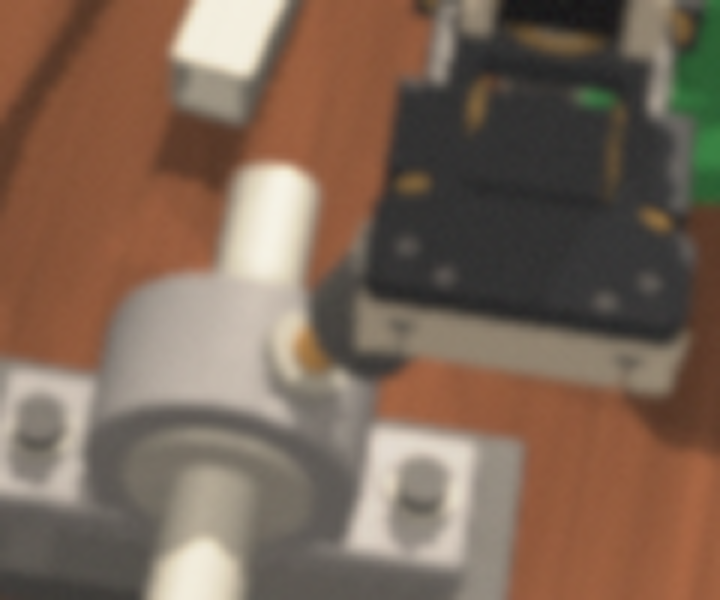

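View pics/topa.png

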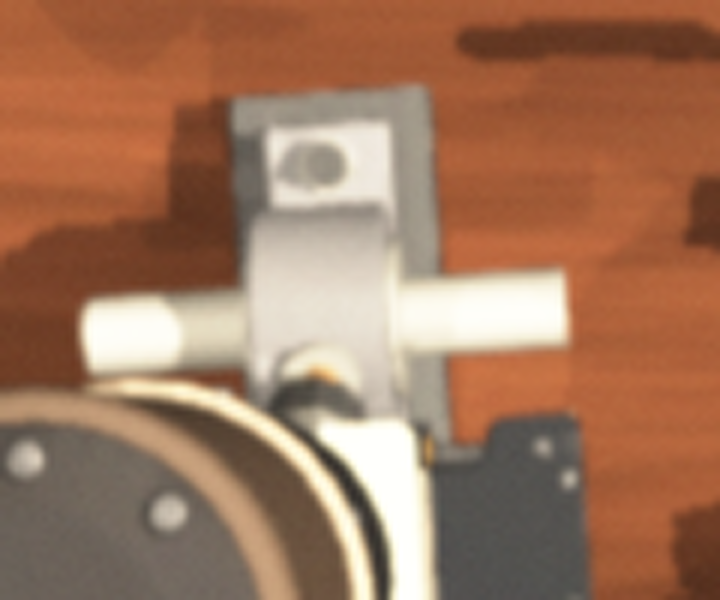

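Lip is bearing on the neck (4.5 N). Tilt reads 0.445–0.47; a bit more swing.

apply_moves([
  {"tx":-0.002,"ty":0.001,"tz":0.0005,"turn":0,"gripper":0.02},
  {"tx":-0.004,"ty":0.002,"tz":0.0005,"turn":0,"gripper":0.02},
  {"tx":-0.005,"ty":0.0025,"tz":0.0005,"turn":0,"gripper":0.02},
])

```text
time_s: 15.3
tcp_pos: [0.4371, 0.2022, 0.2092]
eef_rot: [-90.0, -0.1, 4.8]
contact_force: [5.1, -3.1, -1.4]
gripper_width: 0.0295
```

```bash
python3 fit.py b
```

```text
t=15.30 p=[0.4371 0.2022 0.2092] rot=[-89.97  -0.11   4.82] F=[ 5.1 -3.1 -1.4] w=0.0295 j=[  48.    4.  -26.    0.  -60. -134.] | tx=0.0140 ty=0.0160 tz=-0.0010 turn=0.0014
side 206 th 0.521 ox 0.0056 L0 0.0860 oy -0.0011 res 0.00069 mouth [0.4853 0.2051 0.1367]
   mouth z on nipple 0.0271, off [-0.0028 -0.0016 -0.0016]
top 124 th 0.522 ox 0.0076 L0 0.0892 oy -0.0005 res 0.00054 mouth [0.489  0.2061 0.1339]
   mouth z on nipple 0.0229, off [-0.0012 -0.0008 -0.0007]
```

Tilt is now 0.52 by both views. Setting full grip, relieving the sideways load, and pressing along the axis.

apply_moves([
  {"tx":0.0015,"ty":-0.0008,"tz":-0.001,"turn":0,"gripper":0.02},
  {"tx":0.0025,"ty":0.001,"tz":-0.001,"turn":0,"gripper":0.02},
  {"tx":0.0034,"ty":0.0027,"tz":-0.001,"turn":0,"gripper":0.02},
  {"tx":0.0044,"ty":0.0045,"tz":-0.001,"turn":0,"gripper":0.02},
], newtons=60)

```text
time_s: 15.8
tcp_pos: [0.4411, 0.2016, 0.2041]
eef_rot: [-90.0, -0.0, 4.8]
contact_force: [1.3, 0.6, 0.2]
gripper_width: 0.0287
```

```bash
python3 fit.py c
```

```text
t=15.80 p=[0.4411 0.2016 0.2041] rot=[-8.998e+01 -2.000e-02  4.810e+00] F=[1.3 0.6 0.2] w=0.0287 j=[  48.    4.  -26.   -0.  -60. -133.] | tx=0.0100 ty=0.0109 tz=-0.0001 turn=0.0012
side 194 th 0.510 ox 0.0061 L0 0.0845 oy -0.0006 res 0.00071 mouth [0.4883 0.205  0.1323]
   mouth z on nipple 0.0218, off [-0.0023 -0.0019 -0.0014]
top 112 th 0.527 ox 0.0069 L0 0.0893 oy -0.0002 res 0.00062 mouth [0.4928 0.2057 0.1289]
   mouth z on nipple 0.0167, off [-0.0004 -0.0014 -0.0003]
```

apply_moves([
  {"tx":0.001,"ty":0.0018,"tz":0,"turn":0,"gripper":0.02},
  {"tx":0.002,"ty":0.0035,"tz":0,"turn":0,"gripper":0.02},
  {"tx":0.0029,"ty":0.0053,"tz":0,"turn":0,"gripper":0.02},
])

```text
time_s: 16.2
tcp_pos: [0.444, 0.2019, 0.1998]
eef_rot: [-90.0, -0.1, 4.8]
contact_force: [3.1, 2.1, 0.3]
gripper_width: 0.0294
```

```bash
python3 fit.py d
```

```text
t=16.20 p=[0.444  0.2019 0.1998] rot=[-8.996e+01 -6.000e-02  4.830e+00] F=[3.1 2.1 0.3] w=0.0294 j=[  48.    5.  -26.    0.  -59. -133.] | tx=0.0071 ty=0.0066 tz=-0.0001 turn=0.0015
side 186 th 0.523 ox 0.0049 L0 0.0863 oy -0.0004 res 0.00069 mouth [0.492  0.2056 0.127 ]
   mouth z on nipple 0.0154, off [-0.0018 -0.0016 -0.001 ]
top 102 th 0.525 ox 0.0071 L0 0.0874 oy -0.0002 res 0.00063 mouth [0.4948 0.206  0.1262]
   mouth z on nipple 0.0133, off [ 0.0001 -0.0013 -0.    ]
```

apply_moves([
  {"tx":0.0012,"ty":0.0018,"tz":0,"turn":0,"gripper":0.02},
  {"tx":0.0024,"ty":0.0035,"tz":0,"turn":0,"gripper":0.02},
  {"tx":0.0034,"ty":0.0053,"tz":0,"turn":0,"gripper":0.02},
])

```text
time_s: 16.6
tcp_pos: [0.4472, 0.202, 0.1939]
eef_rot: [-90.0, 0.0, 4.8]
contact_force: [-4.1, 0.5, 11.4]
gripper_width: 0.0291
```

```bash
python3 fit.py e
```

```text
t=16.60 p=[0.4472 0.202  0.1939] rot=[-89.99   0.     4.81] F=[-4.1  0.5 11.4] w=0.0291 j=[  47.    5.  -26.   -0.  -58. -132.] | tx=0.0039 ty=0.0007 tz=0.0001 turn=0.0012
side 170 th 0.512 ox 0.0055 L0 0.0870 oy -0.0007 res 0.00056 mouth [0.4952 0.2054 0.1201]
   mouth z on nipple 0.0078, off [-0.0022 -0.0021 -0.0013]
top 99 th 0.513 ox 0.0079 L0 0.0887 oy -0.0001 res 0.00055 mouth [0.4984 0.2062 0.1186]
   mouth z on nipple 0.0049, off [-0.0003 -0.0014 -0.0002]
```

apply_moves([
  {"tx":0.0008,"ty":0.0015,"tz":0,"turn":0,"gripper":0.02},
  {"tx":0.0017,"ty":0.003,"tz":0,"turn":0,"gripper":0.02},
  {"tx":0.0017,"ty":0.003,"tz":0,"turn":0,"gripper":0.02},
])

```text
time_s: 17.0
tcp_pos: [0.4487, 0.2021, 0.1913]
eef_rot: [-90.0, 0.0, 4.8]
contact_force: [-5.0, 0.7, 12.0]
gripper_width: 0.0293
```

```bash
python3 fit.py f
```

```text
t=17.00 p=[0.4487 0.2021 0.1913] rot=[-8.999e+01  1.000e-02  4.820e+00] F=[-5.   0.7 12. ] w=0.0293 j=[  47.    6.  -26.   -0.  -58. -132.] | tx=0.0024 ty=-0.0019 tz=0.0001 turn=0.0013
side 165 th 0.500 ox 0.0064 L0 0.0856 oy -0.0006 res 0.00063 mouth [0.496  0.2056 0.1182]
   mouth z on nipple 0.0057, off [-0.0024 -0.002  -0.0014]
top 103 th 0.532 ox 0.0061 L0 0.0925 oy -0.0002 res 0.00051 mouth [0.5015 0.2064 0.1135]
   mouth z on nipple -0.0010, off [-0.     -0.0014 -0.0001]
```

apply_moves([
  {"tx":0.0008,"ty":0.0015,"tz":0,"turn":0,"gripper":0.02},
  {"tx":0.0017,"ty":0.003,"tz":0,"turn":0,"gripper":0.02},
  {"tx":0.0017,"ty":0.003,"tz":0,"turn":0,"gripper":0.02},
])

```text
time_s: 17.4
tcp_pos: [0.4494, 0.2021, 0.1901]
eef_rot: [-90.0, 0.1, 4.8]
contact_force: [-18.4, 0.5, 31.9]
gripper_width: 0.0292
```

```bash
python3 fit.py g
```

```text
t=17.40 p=[0.4494 0.2021 0.1901] rot=[-8.999e+01  6.000e-02  4.850e+00] F=[-18.4   0.5  31.9] w=0.0292 j=[  47.    6.  -26.   -0.  -58. -132.] | tx=0.0017 ty=-0.0031 tz=0.0001 turn=0.0018
side 165 th 0.506 ox 0.0059 L0 0.0878 oy -0.0007 res 0.00066 mouth [0.4978 0.2055 0.1153]
   mouth z on nipple 0.0023, off [-0.0022 -0.0022 -0.0013]
top 95 th 0.515 ox 0.0076 L0 0.0900 oy -0.0001 res 0.00053 mouth [0.5011 0.2064 0.1137]
   mouth z on nipple -0.0006, off [-0.0003 -0.0014 -0.0002]
```

View pics/sideg.png

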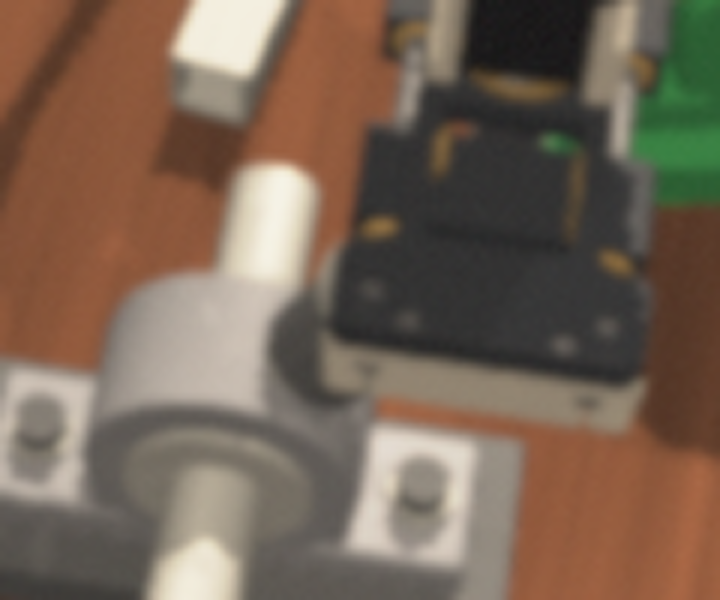

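View pics/topg.png

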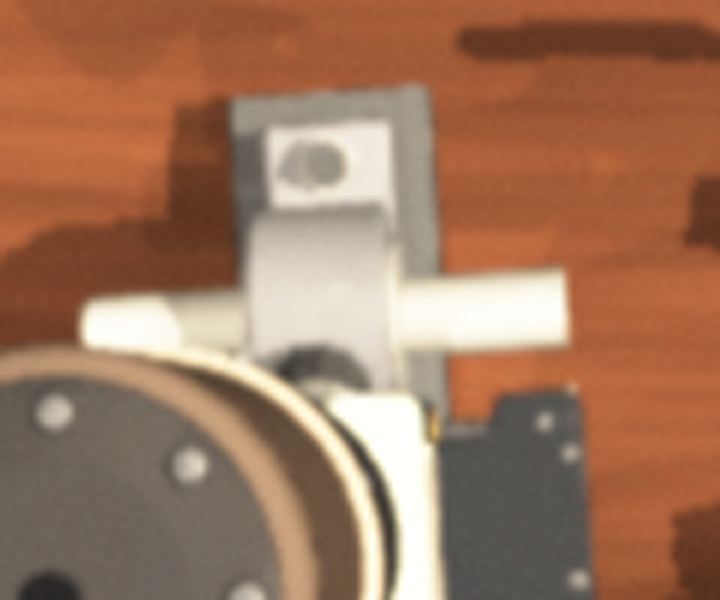

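The force jumped from 16 N to 40 N along the axis for 1.3 mm of motion: the mouth is on the flange. In both pictures the nose covers the nipple entirely (side (310,345), top (320,370)). Easing the excess slightly, then checking that it holds.

apply_moves([
  {"tx":-0.0003,"ty":-0.0005,"tz":0,"turn":0,"gripper":0.02},
  {"tx":-0.0003,"ty":-0.0005,"tz":0,"turn":0,"gripper":0.02},
  {"tx":-0.0003,"ty":-0.0005,"tz":0,"turn":0,"gripper":0.02},
  {"tx":-0.0003,"ty":-0.0005,"tz":0,"turn":0,"gripper":0.02},
  {"tx":-0.0003,"ty":-0.0005,"tz":0,"turn":0,"gripper":0.02},
])

```text
time_s: 18.0
tcp_pos: [0.4493, 0.2021, 0.1901]
eef_rot: [-90.0, 0.0, 4.8]
contact_force: [-14.8, 0.6, 26.5]
gripper_width: 0.0294
```

apply_moves([
  {"tx":0,"ty":0,"tz":0,"turn":0,"gripper":0.02},
  {"tx":0,"ty":0,"tz":0,"turn":0,"gripper":0.02},
  {"tx":0,"ty":0,"tz":0,"turn":0,"gripper":0.02},
  {"tx":0,"ty":0,"tz":0,"turn":0,"gripper":0.02},
  {"tx":0,"ty":0,"tz":0,"turn":0,"gripper":0.02},
])

```text
time_s: 18.5
tcp_pos: [0.4494, 0.2021, 0.1902]
eef_rot: [-90.0, 0.0, 4.8]
contact_force: [-15.3, 0.3, 26.0]
gripper_width: 0.0288
```

```bash
python3 fit.py h
python3 - <<'E'
from h import *
p,d=capture('side');cv2.imwrite('pics/s9.png',p[:,:,::-1])
E
```

```text
t=18.50 p=[0.4494 0.2021 0.1902] rot=[-8.997e+01  3.000e-02  4.840e+00] F=[-15.3   0.3  26. ] w=0.0288 j=[  47.    6.  -26.   -0.  -58. -132.] | tx=0.0018 ty=-0.0030 tz=0.0001 turn=0.0017
side 167 th 0.508 ox 0.0058 L0 0.0872 oy -0.0006 res 0.00061 mouth [0.4974 0.2056 0.116 ]
   mouth z on nipple 0.0031, off [-0.0022 -0.0021 -0.0013]
top 92 th 0.505 ox 0.0083 L0 0.0863 oy -0.0000 res 0.00057 mouth [0.4993 0.2063 0.1166]
   mouth z on nipple 0.0028, off [-0.0005 -0.0014 -0.0003]
```

View pics/s9.png

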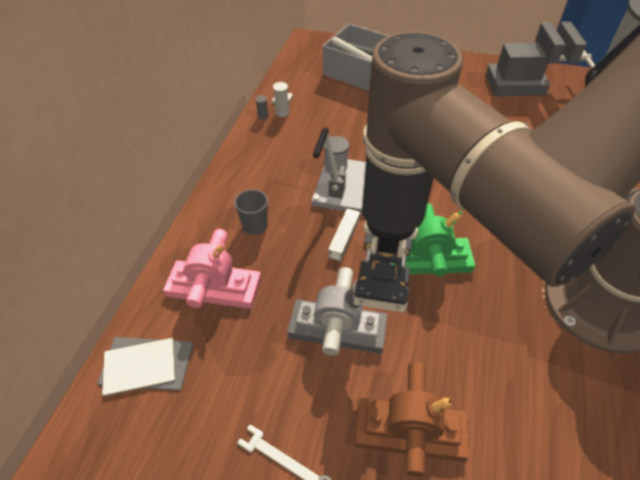

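The axial push is steady at about 33 N, well over the 18 N spring. The tool is stationary, the tilt is about 0.506 rad, the lever is at rest, and tin (252,212), offcut (344,235) and wrench are where they were. Handing in.

```bash
python3 -c "
from h import *
print(r.close_job()); s=r.get_state(); print(s['time_s'],s['tcp_pos'],s['contact_force'],s['gripper_width'])"
```

```text
the job is handed in; nothing more can be done
None
the job is handed in; nothing more can be done
```

The job is handed in at about 18.6 s of the 64 s allowed, with the gun gripped and held pressed onto the nipple of the grey block.

- **Lever:** I pulled it until it met its stop, where the force jumped to 23 N. I then eased it back at about 0.4 rad/s, holding it the whole way, and let go only once it was at rest. The later pictures show it back in its original pose.
- **Tilting the gun:** The tool can only point straight down, so I tilted the gun in the pads against the cup rim. I corrected the tilt on the nipple neck before pressing. Both cameras then measured it at 0.505–0.508 rad, against the 0.5 rad wanted.
- **Pressing home:** The push held at about 16 N over the valve spring's range, then rose to 40 N almost without further motion, so the mouth is on the flange. I eased it to a steady 33 N or so, more than the valve spring's 18 N, with a 60 N grip. Over the last 0.5 s neither the tool nor the force drifted.
- **Bystanders:** The tin, the offcut and the wrench look unmoved in the last picture.

**Checks that disagreed:** The depth fit put the gun's mouth at about 3 mm along the nipple instead of the expected 6 mm, and up to about 3 mm off its axis. I took that as camera and model error, because the force and the hard stop both point to the flange. I did not see the balls' snap as a separate force peak; I inferred it from how far the gun went on.

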